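# Load, clamp and start the grinding shaker

### The job

Get the platform shaker ready and start it: take the small dropper bottle left on its platform off and stand it upright on the bench, and stand every steel grinding jar from the bench upright on the platform, between the two steel bars. Then wind the big lobed clamp knob clockwise, regripping as needed, until it is fully home and the near bar has closed up on the jars, and set the dial to six clicks clockwise from its zero stop. Last of all press the start button right down and let it go; leave the other things on the bench alone.

Things in the scene. Friction and masses are not known exactly. Their poses are not given: they have to be found in the camera images.
- shaker: Fixed platform shaker: white housing 240 (x) by 400 mm (y), top 50 mm up. Origin: centre of its underside; x to its far side, y to its left. Left: metal platform for a row of jars between two bars along y, 28 mm high; the far one fixed, inner face at x = +45 mm. Right: console with clamp knob (x = +80), dial (x = -15) and start button (x = -90), all at y = -135 mm
- row_mid (a point): On the platform surface, middle of the open row (x = -1, y = +75, z = +50 mm in the shaker's frame, same axes). Three jars stand well at y offsets of -75, 0 and +75 mm from here; a loaded jar's axis belongs within 92 mm of it along y, where end plates 28 mm high (117 mm either side) close the row
- clamp_knob_grip (a point): Clamp knob: black lobed hand knob 50 mm in diameter, standing from 14 to 40 mm above the console. This point is on its vertical axis, 30 mm above the console (10 mm below the knob's top), the height to grip; it turns with the knob
- clamp_knob (a joint): Angle of the clamp knob in rad, growing clockwise seen from above: 0 fully open, 12.0 fully home at a stop (nearly two turns). It stays where it is left (friction 0.05 N m). Home means past 11.6
- clamp_bar (a joint): Travel of the near bar in m, geared to the clamp knob (2.33 mm per rad): 0 open (92 mm between the bars), 0.028 closed (64 mm between the bars, so the jars are just held). Its inner face is at x = -47 mm plus this travel in the shaker's frame
- dial_grip (a point): Dial: fluted black knob 40 mm in diameter on a 52 mm skirt 9 mm high, top 39 mm above the console, with a white pointer line. The point is on its vertical axis, 28 mm above the console, where to grip. Ten white marks round it: the long one (near left, 135 degrees from the shaker's x axis) is the zero stop, the rest follow clockwise every 30 degrees
- dial (a joint): Angle of the dial in rad, growing clockwise seen from above: 0 at the zero stop, then a click every 0.5236 rad (30 degrees) up to 4.712 at the other stop. A spring detent (about 0.06 N m) pulls it into the nearest click when let go. Six clicks is 3.14
- start_button_top (a point): Start button: grey round push button 26 mm in diameter in a black ring; this point is the middle of its top, about 22 mm above the console when up. It springs back
- start_button (a joint): Travel of the start button in m: 0 up, 0.006 right down (5 N); pressed counts from 0.0045
- small_bottle: Small dropper bottle, 36 mm in diameter, 84 mm tall over its thin nozzle, 0.06 kg; cap 32 mm in diameter, from 58 to 70 mm above the base, the nozzle above it. Grip the cap from above, fingertips clear of the bars. Origin: centre of its base, z up. At first it stands on the platform; between shaker and jars the bench is clear
- timer: Bench timer 64 x 60 x 20 mm, a bystander; origin at the centre of its underside
- beaker: Glass beaker 44 mm in diameter, 58 mm tall, a bystander; origin at the centre of its base
- driver: Screwdriver 136 mm long, along its y, a bystander; origin at the middle of its underside
- jar_1: Steel grinding jar with a darker ribbed lid, 60 mm in diameter, 66 mm tall, 0.28 to 0.56 kg, heavy at the bottom; the lid, fixed, is the top 20 mm. Origin: centre of its base, z up. One of two or three alike, standing at first on the bench left of the shaker; gripped by the lid from above
- jar_2: Steel grinding jar with a darker ribbed lid, 60 mm in diameter, 66 mm tall, 0.28 to 0.56 kg, heavy at the bottom; the lid, fixed, is the top 20 mm. Origin: centre of its base, z up. One of two or three alike, standing at first on the bench left of the shaker; gripped by the lid from above
- jar_3: Steel grinding jar with a darker ribbed lid, 60 mm in diameter, 66 mm tall, 0.28 to 0.56 kg, heavy at the bottom; the lid, fixed, is the top 20 mm. Origin: centre of its base, z up. One of two or three alike, standing at first on the bench left of the shaker; gripped by the lid from above
There are look-alikes about, which are no part of the job. Leave any blue look-alike of the jar_3 alone.

How it is judged:
By the outcome, as a careful person would: the job done as asked, in the order asked, and still so for the second after the job is handed in, with the robot touching nothing.
Of jar_1, jar_2, jar_3 only 2 to 3 are there at a start; the rules pass over those that are not, and their reading is None.
At some moment in a run one of jar_1, jar_2, jar_3 may be knocked a few centimetres aside while the robot is not near it.
It also fails if it takes over 210 s, if anything falls off the work surface, if the arm or the gripper's body presses on something with over 40 N, if the wrist force passes 120 N, or if a joint passes its speed limit or range.

### The arm

A 6-joint arm with a two-finger parallel gripper is mounted at the origin on a cart in front of the work surface, level with it; the furniture and walls round the work are solid. World frame = base frame: x ahead of the robot, y to its left, z up, the work surface at z = 0. Lengths are in m, angles in rad, forces in N, time in s.
With the tool pointing down it reaches from about 0.275 to 0.825 m from the base axis. Payload 4.9 kg.
Tool frame: the origin (TCP) lies at the very end of the fingers, on their centre line; the grasp point (between the pads) lies 19 mm behind it; z points along the fingers, y is the line along which they close (so a half turn about z gives the same grasp; the last joint's range is limited). The gripper opens to 85 mm and grips with 20 to 120 N. Pads are 22 mm wide; open, the fingers measure 114 mm over their backs; the gripper's body (76 mm by 85 mm) begins 54 mm behind the grasp point. The pads swing forward as they close: fully open they stand 13 mm farther back than shut.
Start: joints at [-1.456, 0.326, -0.193, 1.052, 0, 1.437], TCP at [0.135, -0.533, 0.231] pointing down, gripper open.
Joint ranges: [-2.65, 2.65], [-0.97, 1.79], [-1.3, 1.35], [-1.93, 2.1], [-1.47, 1.37], [-3.14, 3.14]. Speed limits (rad/s): [2.57, 2.57, 3.14, 3.14, 3.14, 3.14].

### API

Orientations are given as a unit quaternion [x, y, z, w].
In Python, from bench import bot gives the robot as it stands. The module is installed in compiled form; this text tells all that it offers.
- The arm moves only by the tool drive_tool, never from a script. Its argument "steps" is a list of rows, each a list of 7 numbers: the closure, from 0 (fully open) to 1 (shut), then the shift along the tool's x, y, z in units of 300 mm (1.0 is 300 mm), then the turn, a rotation vector about the tool's x, y, z in units of pi/4 rad (1.0 is pi/4 rad). In form: [[hand, dx, dy, dz, rx, ry, rz], ...]. A call has 1 to 8 rows; each row is the pose to reach, as a shift and turn from the pose commanded when the call began, along the tool's axes at that moment; what a row does not reach only later rows make up. A row lasts 1/10 s, in which the tool goes at most 50 mm and 8.59 degrees, less where a joint would pass 70% of its speed; a pose out of reach is approached as far as the arm can. A call with a number of a shift or a turn outside -1 to 1 is refused whole. A call with a gripper value outside its range is refused whole. The fingers move at their own pace and stop on an object; "force" is the grip in N (left out, the last holds). Time passes only in rows, so rows that repeat a pose let the fingers close. It gives the time, the measured TCP pose, the force, the opening and the grip force at its end, in the units of the state.
- bot.observe(): the state, without advancing time (a new reading comes with each control period).
- bot.capture(name): name is "scene" or "top"; returns the picture (480x640x3 uint8, red, green, blue); there is no depth.
- bot.camera_params(name): a dict with "fx", "fy", "cx", "cy" (pixels), "rvec" (rotation vector, rad) and "tvec" (3), from world to camera coordinates, as OpenCV has them. Camera axes: x right, y down, z forward; pixel columns grow to the right and rows downward; lengths in m; the calibration is good to about 2 mm. A picture is of the moment at which its call begins. camera_params takes no time and is no camera call.
- bot.close_job(): hands the job in; it is judged then, once.
The state is a dict: "clock": time; "joint_positions": joint angles; "dq": joint speeds; "joint_torque": joint torques, N m; "tcp_pos": TCP position; "tool_rot": TCP orientation; "ft_force": force on the tool from outside, world axes, zero at the start; "moment": the same for the moment, N m; "opening": finger opening in m; "finger_force": force on a finger pad.
Only numpy, scipy, OpenCV 4.12 (cv2) and the standard library are available. Lean on these libraries where they do the work, as an engineer would, in place of code of your own. Each camera call takes 0.05 s, during which the arm holds its last target. There are 200 camera calls.

## Working session

There is one attempt and no reset: what is moved stays moved. The work goes in short steps, Python scripts to look and compute and a tool call to move; the robot and the scene stay as the last step left them, time stands still between calls to the robot, and variables do not carry over. Pictures are saved under pics/ and viewed, at most 14 in all, crops included, and the job is handed in when it is done.

Besides the shell and the picture viewer there is one more tool, called after "Request:" in YAML: its name, and indented under it one key for each argument. drive_tool: Moves the arm, as the interface text tells. Shifts and turns lie within -1 to 1; 1 stands for 300 mm of shift or pi/4 rad of turn. Its arguments: {"type":"object","properties":{"steps":{"type":"array"},"force":{"type":"number"}},"required":["steps"]}

```bash
mkdir -p pics
cat > h.py <<'E'
import numpy as np, cv2
from bench import bot
from scipy.spatial.transform import Rotation as R
def cam(n):
    p=bot.camera_params(n); K=np.array([[p['fx'],0,p['cx']],[0,p['fy'],p['cy']],[0,0,1.]])
    return K,np.array(p['rvec'],float),np.array(p['tvec'],float)
def px(n,u,v,z):
    K,r,t=cam(n); M=cv2.Rodrigues(r)[0]; o=-M.T@t
    d=M.T@np.linalg.inv(K)@np.array([u,v,1.]); return o+d*(z-o[2])/d[2]
def proj(n,P):
    K,r,t=cam(n); return cv2.projectPoints(np.array(P,float).reshape(-1,1,3),r,t,K,None)[0].reshape(-1,2)
def shot(n,f,crop=None,s=1):
    im=bot.capture(n); 
    o=im if crop is None else im[crop[1]:crop[3],crop[0]:crop[2]]
    cv2.imwrite('pics/'+f,cv2.resize(o[:,:,::-1],None,fx=s,fy=s,interpolation=cv2.INTER_CUBIC)); return im
def rel(target,yaw=None):
    "tool-frame units shift from current measured pose"
    s=bot.observe(); Rm=R.from_quat(s['tool_rot'])
    return np.round(Rm.inv().apply(np.array(target)-s['tcp_pos'])/0.3,4)
E
python3 - <<'E'
from h import *
s=bot.observe()
for k in s: print(k,np.round(s[k],3))
print(R.from_quat(s['tool_rot']).as_matrix().round(3))
for n in('scene','top'):
    im=shot(n,n+'0.png'); np.save(n+'0.npy',im); K,r,t=cam(n);M=cv2.Rodrigues(r)[0];print(n,K[0,0],(-M.T@t).round(3),M[2].round(2))
E
```

```text
clock 0.0
joint_positions [-1.456  0.327 -0.194  1.052 -0.     1.437]
dq [ 0.    -0.    -0.002  0.001  0.    -0.002]
joint_torque [ 1.0000e-03 -4.4340e+01  2.6244e+01  1.5000e-02 -0.0000e+00  0.0000e+00]
tcp_pos [ 0.135 -0.532  0.23 ]
tool_rot [ 0.992  0.124  0.    -0.001]
ft_force [ 0.035 -0.097  0.098]
moment [ 0.009  0.    -0.011]
finger_force 0.0
opening 0.085
[[ 0.969  0.246 -0.   ]
 [ 0.246 -0.969  0.002]
 [ 0.    -0.002 -1.   ]]
scene 471.5794049211626 [-0.095  0.684  0.772] [ 0.56 -0.54 -0.63]
top 504.63255230088095 [0.329 0.087 1.329] [ 0.17 -0.01 -0.99]
```

View pics/scene0.png

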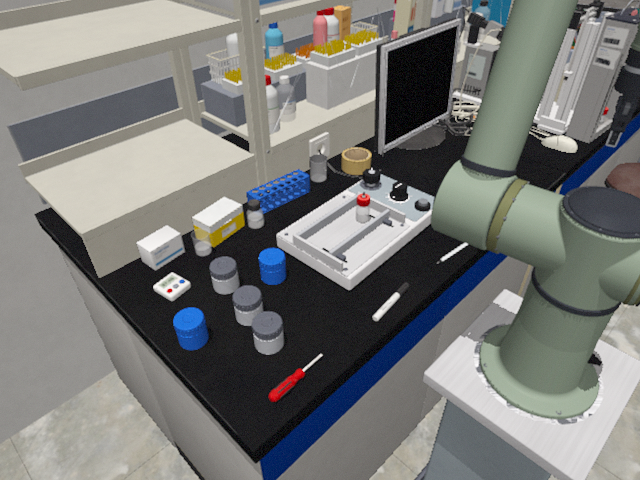

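View pics/top0.png

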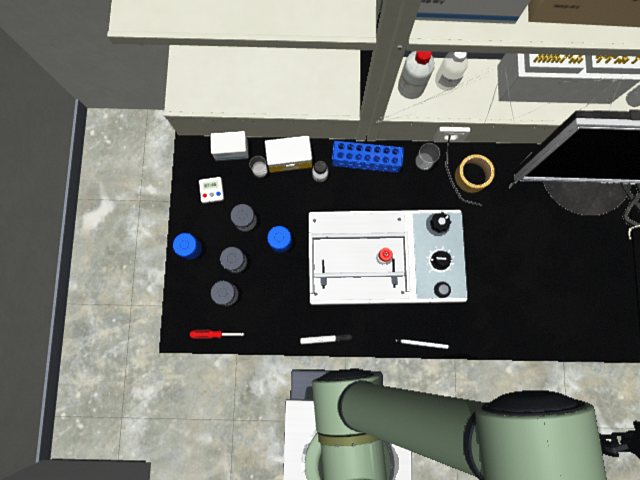

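Top view: three grey jars at (243,217), (233,260) and (224,293). Their look-alikes are the blue jars at (187,246) and (279,239), the beaker near (259,167) and the dark bottle at (320,170). The target bottle with the red cap is on the platform at (386,255); the red-capped bottle at (420,60) is on the shelf and not wanted. The knob is at (440,223), the dial at (440,260) and the button at (442,289).

Run:
```python
from h import *
im=np.load('top0.npy'); 
cv2.imwrite('pics/c1.png',cv2.resize(im[195:315,165:475,::-1],None,fx=2.58,fy=2.58,interpolation=cv2.INTER_CUBIC))
for n,u,v,z in [('FL',309,212,.05),('FR',463,210,.05),('NR',467,301,.05),('NL',309,304,.05),('knob',440,222,.09),('dial',440,260,.089),('but',442,289,.072),('bottle',386,254,.07),('jA',243,215,.066),('jB',233,259,.066),('jC',224,292,.066),('blue1',279,237,.066),('blue2',187,244,.066),('wallend',320,160,0),('edge',320,352,0)]: print(n,px('top',u,v,z).round(3))
```

```text
FL [0.629 0.109 0.05 ]
FR [ 0.643 -0.292  0.05 ]
NR [ 0.407 -0.296  0.05 ]
NL [0.391 0.103 0.05 ]
knob [ 0.601 -0.221  0.09 ]
dial [ 0.505 -0.22   0.089]
but [ 0.434 -0.228  0.072]
bottle [ 0.52  -0.088  0.07 ]
jA [0.613 0.278 0.066]
jB [0.499 0.297 0.066]
jC [0.416 0.316 0.066]
blue1 [0.558 0.184 0.066]
blue2 [0.535 0.416 0.066]
wallend [0.788 0.083 0.   ]
edge [0.271 0.073 0.   ]
```

View pics/c1.png

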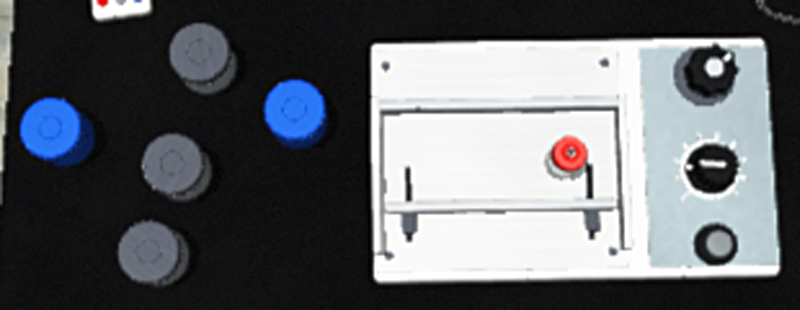

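```bash
cat >> h.py <<'E'
SY=0.036; SC=np.array([0.5175,-0.094,0.0])
def sh(x,y,z): return SC+R.from_euler('z',SY).apply([x,y,z])
def yaw():
    m=R.from_quat(bot.observe()['tool_rot']).as_matrix(); return np.degrees(np.arctan2(m[1,0],m[0,0]))
E
python3 - <<'E'
from h import *
sc=lambda u,v:(165+u/2.58-.3,195+v/2.58-.3)
for n,u,v,z in [('FL',372,43,.05),('FR',763,39,.05),('NR',778,274,.05),('NL',375,282,.05),('knobtop',712,69,.09),('dial',712,163,.089),('but',716,244,.072),('nozzle',571,152,.134),('captop',569,153,.12),('jA',199,52,.066),('jB',171,162,.066),('jC',149,251,.066)]:
    print(n,px('top',*sc(u,v),z).round(3))
for n,p in dict(knob=(.08,-.135,.09),dial=(-.015,-.135,.089),but=(-.09,-.135,.072)).items(): print(n,sh(*p).round(3))
print('row',sh(-.001,.075,.05))
b=px('top',*sc(570,152),.127)
print(rel([b[0],b[1],.23]), yaw())
E
```

```text
FL [0.63  0.109 0.05 ]
FR [ 0.644 -0.285  0.05 ]
NR [ 0.407 -0.294  0.05 ]
NL [0.391 0.101 0.05 ]
knobtop [ 0.603 -0.223  0.09 ]
dial [ 0.51  -0.222  0.089]
but [ 0.434 -0.228  0.072]
nozzle [ 0.511 -0.079  0.134]
captop [ 0.512 -0.079  0.12 ]
jA [0.613 0.281 0.066]
jB [0.503 0.303 0.066]
jC [0.415 0.32  0.066]
knob [ 0.602 -0.226  0.09 ]
dial [ 0.507 -0.229  0.089]
but [ 0.432 -0.232  0.072]
row [ 0.51380123 -0.01908459  0.05      ]
[ 1.5889 -1.1548  0.004 ] 14.256539668864711
```

Request:
drive_tool:
  steps:
    - [0,0.79,-0.58,0,0,0,0]
    - [0,0.79,-0.58,0,0,0,0]
    - [0,0.79,-0.58,0,0,0,0]
    - [0,0.79,-0.58,0,0,0,0]
    - [0,0.79,-0.58,0,0,0,0]
    - [0,0.79,-0.58,0,0,0,0]
    - [0,0.79,-0.58,0,0,0,0]
    - [0,0.79,-0.58,0,0,0,0]
  force: 40

```text
clock: 0.9
tcp_pos: [0.3227, -0.3053, 0.2312]
tool_rot: [0.992, 0.125, -0.0, 0.0]
ft_force: [0.3, -0.4, -0.3]
opening: 0.0853
finger_force: 0.0
```

Request:
drive_tool:
  steps:
    - [0,0.79,-0.58,0,0,0,0]
    - [0,0.79,-0.58,0,0,0,0]
    - [0,0.79,-0.58,0,0,0,0]
    - [0,0.79,-0.58,0,0,0,0]
    - [0,0.79,-0.58,0,0,0,0]
    - [0,0.79,-0.58,0,0,0,0]
    - [0,0.79,-0.58,0,0,0,0]
    - [0,0.79,-0.58,0,0,0,0]

```text
clock: 1.7
tcp_pos: [0.5092, -0.0798, 0.2307]
tool_rot: [0.992, 0.124, -0.001, 0.0]
ft_force: [-1.1, 0.0, 0.7]
opening: 0.0855
finger_force: 0.0
```

Request:
drive_tool:
  steps:
    - [0,0,0,0,0,0,-0.87]
    - [0,0,0,0,0,0,-0.87]
    - [0,0,0,0,0,0,-0.87]
    - [0,0,0,0,0,0,-0.87]
    - [0,0,0,0,0,0,-0.87]
    - [0,0,0,0,0,0,-0.87]

```text
clock: 2.3
tcp_pos: [0.5082, -0.0814, 0.2312]
tool_rot: [0.894, 0.448, -0.0, -0.0]
ft_force: [1.1, -0.2, 0.4]
opening: 0.0855
finger_force: 0.0
```

Request:
drive_tool:
  steps:
    - [0,0,0,0,0,0,-0.87]
    - [0,0,0,0,0,0,-0.87]
    - [0,0,0,0,0,0,-0.87]
    - [0,0,0,0,0,0,-0.87]
    - [0,0,0,0,0,0,-0.87]
    - [0,0,0,0,0,0,-0.87]
    - [0,0,0,0,0,0,-0.87]

```text
clock: 3.0
tcp_pos: [0.5088, -0.0801, 0.2313]
tool_rot: [0.693, 0.721, -0.0, -0.0]
ft_force: [0.2, -0.3, -1.2]
opening: 0.0852
finger_force: 0.0
```

```bash
sed -i 's/SC=np.array.*/SC=np.array([0.518,-0.091,0.0])/' h.py
python3 - <<'E'
from h import *
s=bot.observe();print(s['clock'],s['tcp_pos'],yaw(),s['joint_positions'].round(2) if hasattr(s['joint_positions'],'round') else s['joint_positions'])
print(rel([.511,-.079,.23]))
im=shot('scene','s1.png',(230,120,480,300),3)
print(proj('scene',[[.511,-.079,.134],[.511,-.079,.05]]))
E
```

```text
3.0 [ 0.50878948 -0.08008574  0.23128989] 92.2918931279505 [-0.3   0.26 -0.28  1.03 -0.    1.23]
[0.0033 0.0075 0.0043]
[[363.91867759 192.6115462 ]
 [362.19184482 220.22699445]]
```

View pics/s1.png

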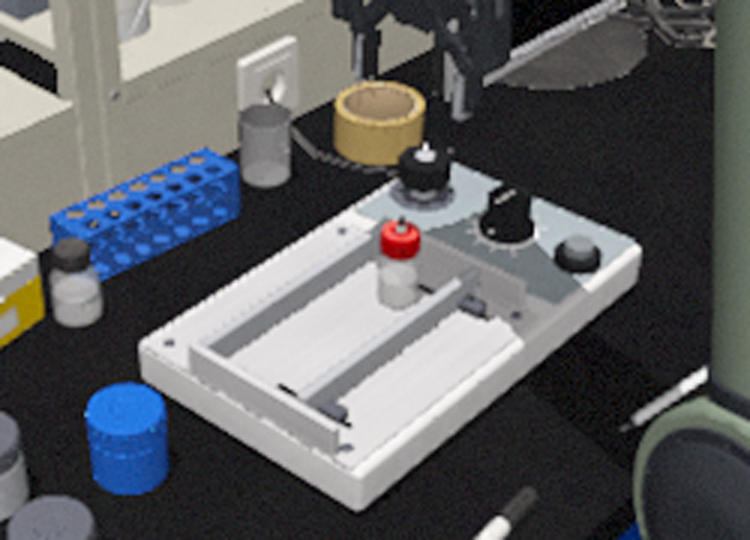

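The scene crop shows the nozzle at about (364,194), against a predicted (364,193), so the bottle position holds. Going down to the cap.

Request:
drive_tool:
  steps:
    - [0,0.003,0.0075,0.15,0,0,0]
    - [0,0.003,0.0075,0.3,0,0,0]
    - [0,0.003,0.0075,0.45,0,0,0]
    - [0,0.003,0.0075,0.45,0,0,0]
    - [1,0.003,0.0075,0.45,0,0,0]
    - [1,0.003,0.0075,0.45,0,0,0]
    - [1,0.003,0.0075,0.45,0,0,0]
    - [1,0.003,0.0075,0.45,0,0,0]
  force: 35

```text
clock: 3.85
tcp_pos: [0.513, -0.0786, 0.0986]
tool_rot: [0.691, 0.723, 0.001, 0.002]
ft_force: [-1.2, 0.0, 6.3]
opening: 0.0339
finger_force: 34.1
```

Request:
drive_tool:
  steps:
    - [1,0,0,0,0,0,0]
    - [1,0,0,0,0,0,0]
    - [1,0,0,0,0,0,0]
    - [1,0,0,-0.1,0,0,0]
    - [1,0,0,-0.22,0,0,0]
    - [1,0,0,-0.35,0,0,0]
    - [1,0,0,-0.35,0,0,0]

```text
clock: 4.55
tcp_pos: [0.5151, -0.0791, 0.2077]
tool_rot: [0.691, 0.723, 0.003, 0.005]
ft_force: [0.4, 0.3, -0.4]
opening: 0.0334
finger_force: 35.2
```

Run:
```python
from h import *
s=bot.observe();print(s['tcp_pos'],s['opening'],s['finger_force']); z=s['tcp_pos'][2]
print(rel([.45,.19,z]),rel([.45,.19,.049]))
```

```text
[ 0.51511096 -0.07913161  0.20769428] 0.03344945550534519 35.246254205703735
[ 0.9059 -0.1768 -0.0053] [ 0.9079 -0.1824  0.5237]
```

Request:
drive_tool:
  steps:
    - [1,0.15,-0.03,0,0,0,0]
    - [1,0.3,-0.06,0,0,0,0]
    - [1,0.45,-0.09,0,0,0,0]
    - [1,0.6,-0.12,0,0,0,0]
    - [1,0.75,-0.15,0,0,0,0]
    - [1,0.9,-0.177,0,0,0,0]
    - [1,0.906,-0.177,0,0,0,0]
    - [1,0.906,-0.177,0,0,0,0]

```text
clock: 5.35
tcp_pos: [0.4459, 0.192, 0.2015]
tool_rot: [0.69, 0.724, 0.0, 0.0]
ft_force: [0.4, -0.1, -0.2]
opening: 0.0334
finger_force: 35.2
```

Request:
drive_tool:
  steps:
    - [1,0,0,0.15,0,0,0]
    - [1,0,0,0.3,0,0,0]
    - [1,0,0,0.42,0,0,0]
    - [1,0,0,0.47,0,0,0]
    - [1,0,0,0.5,0,0,0]
    - [1,0,0,0.5,0,0,0]
    - [1,0,0,0.5,0,0,0]

```text
clock: 6.05
tcp_pos: [0.4472, 0.1906, 0.0521]
tool_rot: [0.692, 0.722, 0.001, 0.0]
ft_force: [0.6, -0.2, -0.8]
opening: 0.0337
finger_force: 35.3
```

Run:
```python
from h import *
s=bot.observe();print(s['tcp_pos'],s['opening'],s['finger_force'],s['ft_force'],s['tool_rot'])
```

```text
[0.44724225 0.19060663 0.0520822 ] 0.03374000696890056 35.2729868888855 [ 0.61504204 -0.18674585 -0.80079979] [6.91619805e-01 7.22261426e-01 5.46329582e-04 4.23119251e-04]
```

Request:
drive_tool:
  steps:
    - [1,0,0,0.005,0,0,0]
    - [1,0,0,0.01,0,0,0]
    - [1,0,0,0.012,0,0,0]
    - [0.7,0,0,0.012,0,0,0]
    - [0,0,0,0.012,0,0,0]
    - [0,0,0,0.012,0,0,0]
    - [0,0,0,0.012,0,0,0]
    - [0,0,0,0.012,0,0,0]

```text
clock: 6.85
tcp_pos: [0.4462, 0.1911, 0.0476]
tool_rot: [0.691, 0.723, -0.0, -0.0]
ft_force: [-0.5, 0.7, 1.0]
opening: 0.0852
finger_force: 0.0
```

Request:
drive_tool:
  steps:
    - [0,0,0,-0.05,0,0,0]
    - [0,0,0,-0.2,0,0,0]
    - [0,0,0,-0.35,0,0,0]
    - [0,0,0,-0.5,0,0,0]
    - [0,0,0,-0.6,0,0,0]
    - [0,0,0,-0.6,0,0,0]

```text
clock: 7.45
tcp_pos: [0.449, 0.1919, 0.2322]
tool_rot: [0.691, 0.723, 0.004, 0.002]
ft_force: [0.7, -0.5, 0.2]
opening: 0.0852
finger_force: 0.0
```

Run:
```python
from h import *
print(rel([.613,.281,.22]),yaw())
im=shot('scene','s2.png',(140,120,460,400),2.1)
shot('top','t2.png')
print(proj('scene',[[.613,.281,.066],[.503,.303,.066],[.415,.32,.066],[.447,.19,.084]]))
```

```text
[0.2723 0.5591 0.0458] 92.56449169804509
[[222.91378996 264.6200162 ]
 [245.87245163 294.3426729 ]
 [267.08102438 321.33111459]
 [303.26128605 274.26970724]]
```

View pics/s2.png

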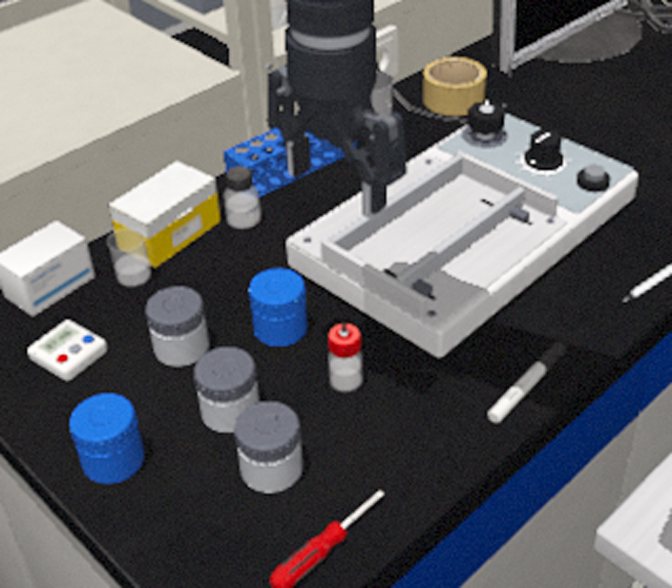

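The crop shows the bottle upright at (345,360) and the shaker platform empty. The jars sit within about 2 px of their predictions. Picking jar A, the far one.

Request:
drive_tool:
  steps:
    - [0,0.07,0.14,0,0,0,0]
    - [0,0.14,0.28,0,0,0,0]
    - [0,0.2,0.42,0.02,0,0,0]
    - [0,0.27,0.555,0.04,0,0,0]
    - [0,0.27,0.555,0.04,0,0,0]
    - [0,0.27,0.555,0.04,0,0,0]

```text
clock: 8.15
tcp_pos: [0.6077, 0.2791, 0.2116]
tool_rot: [0.691, 0.723, -0.003, -0.001]
ft_force: [-0.6, -0.3, 0.4]
opening: 0.0852
finger_force: 0.0
```

Run:
```python
from h import *
s=bot.observe();print(s['tcp_pos'],rel([.612,.281,.034]),yaw())
im=shot('scene','s3.png',(150,180,350,330),3.5)
```

```text
[0.6076912  0.27910927 0.2115645 ] [0.0068 0.0183 0.5918] 92.5725948706802
```

View pics/s3.png

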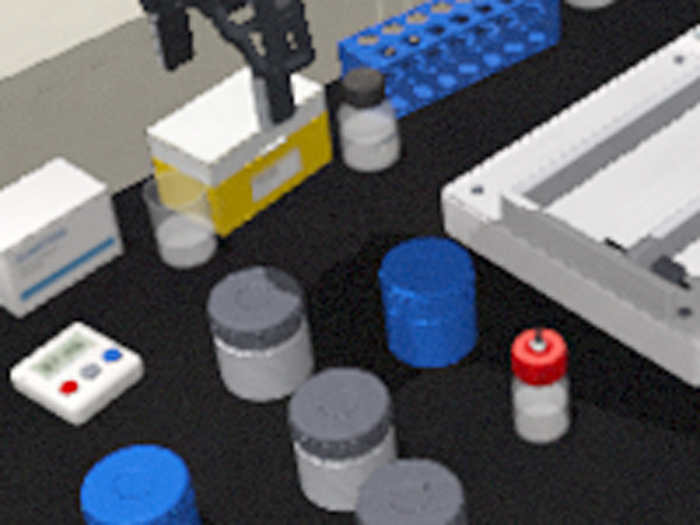

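Request:
drive_tool:
  steps:
    - [0,0.007,0.01,0.15,0,0,0]
    - [0,0.007,0.01,0.3,0,0,0]
    - [0,0.007,0.01,0.45,0,0,0]
    - [0,0.007,0.01,0.54,0,0,0]
    - [0,0.007,0.01,0.59,0,0,0]
    - [0,0.007,0.01,0.59,0,0,0]
    - [1,0.007,0.01,0.59,0,0,0]
    - [1,0.007,0.01,0.59,0,0,0]
  force: 70

```text
clock: 9.0
tcp_pos: [0.6133, 0.2821, 0.0413]
tool_rot: [0.691, 0.723, 0.002, 0.001]
ft_force: [-7.2, -0.5, 28.3]
opening: 0.0589
finger_force: 26.5
```

Request:
drive_tool:
  steps:
    - [1,0,0,0,0,0,0]
    - [1,0,0,0,0,0,0]
    - [1,0,0,0,0,0,0]
    - [1,0,0,0,0,0,0]

```text
clock: 9.4
tcp_pos: [0.6135, 0.2823, 0.0418]
tool_rot: [0.691, 0.723, 0.002, 0.001]
ft_force: [-2.2, 0.9, 7.3]
opening: 0.0582
finger_force: 76.5
```

Request:
drive_tool:
  steps:
    - [1,0,0,-0.06,0,0,0]
    - [1,0,0,-0.18,0,0,0]
    - [1,0,0,-0.3,0,0,0]
    - [1,0,0,-0.42,0,0,0]
    - [1,0,0,-0.5,0,0,0]
    - [1,0,0,-0.5,0,0,0]

```text
clock: 10.0
tcp_pos: [0.6144, 0.2826, 0.1939]
tool_rot: [0.691, 0.723, 0.004, 0.002]
ft_force: [1.0, -0.9, -3.8]
opening: 0.0579
finger_force: 76.2
```

Run:
```python
from h import *
s=bot.observe();print(s['tcp_pos'],s['opening'],s['finger_force'],s['ft_force'],s['tool_rot'],yaw())
for o in(-.075,0,.075):
    t=sh(-.001,.075+o,0); print(t, rel([t[0],t[1],s['tcp_pos'][2]]))
shot('scene','s4.png',(100,120,460,390),2.2)
```

```text
[0.61438546 0.2825643  0.19387198] 0.05786498563103514 76.24860405921936 [ 1.02181893 -0.89300781 -3.75923717] [0.69113057 0.72271693 0.00382874 0.00202805] 92.56019499640071
[ 0.51700065 -0.09103599  0.        ] [-1.2296 -0.3799 -0.0061]
[ 0.51430123 -0.01608459  0.        ] [-0.9796 -0.3777 -0.0055]
[0.51160181 0.05886682 0.        ] [-0.7296 -0.3756 -0.0049]
```

View pics/s4.png

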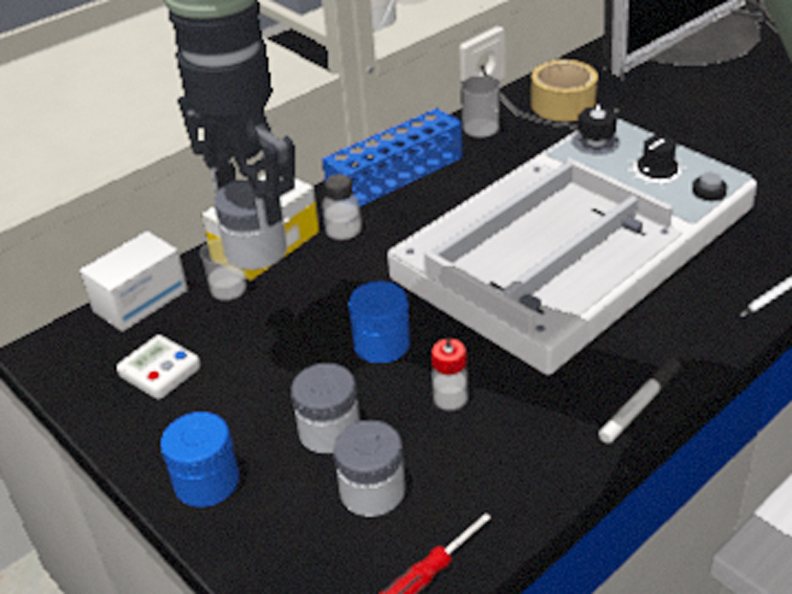

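Jar A is lifted. The other two are at (325,385) and (370,450) in the crop, undisturbed. Carrying A to the right-hand slot.

Request:
drive_tool:
  steps:
    - [1,-0.1,-0.03,0,0,0,0]
    - [1,-0.24,-0.07,0,0,0,0]
    - [1,-0.38,-0.12,0,0,0,0]
    - [1,-0.52,-0.16,0,0,0,0]
    - [1,-0.66,-0.2,0,0,0,0]
    - [1,-0.8,-0.25,0,0,0,0]
    - [1,-0.9,-0.28,0,0,0,0]
    - [1,-0.96,-0.3,0,0,0,0]

```text
clock: 10.85
tcp_pos: [0.5323, -0.0123, 0.1865]
tool_rot: [0.692, 0.722, -0.001, -0.001]
ft_force: [-0.5, 0.7, -4.4]
opening: 0.058
finger_force: 76.6
```

Request:
drive_tool:
  steps:
    - [1,-0.1,-0.03,0,0,0,0]
    - [1,-0.2,-0.06,0,0,0,0]
    - [1,-0.26,-0.08,0,0,0,0]
    - [1,-0.27,-0.08,0,0,0,0]
    - [1,-0.27,-0.08,0,0,0,0]
    - [1,-0.27,-0.08,0,0,0,0]

```text
clock: 11.45
tcp_pos: [0.5139, -0.0912, 0.1877]
tool_rot: [0.691, 0.723, -0.0, -0.001]
ft_force: [-0.5, -0.1, -4.1]
opening: 0.0576
finger_force: 76.6
```

Run:
```python
from h import *
s=bot.observe();print(s['tcp_pos'],yaw())
t=sh(-.001,0,0.093); print(rel(t))
```

```text
[ 0.51393505 -0.09116885  0.18774841] 92.59050288539444
[-0.0004  0.0107  0.3158]
```

Request:
drive_tool:
  steps:
    - [1,0,0.008,0.1,0,0,0]
    - [1,0,0.008,0.2,0,0,0]
    - [1,0,0.008,0.26,0,0,0]
    - [1,0,0.008,0.29,0,0,0]
    - [1,0,0.008,0.305,0,0,0]
    - [1,0,0.008,0.31,0,0,0]
    - [1,0,0.008,0.31,0,0,0]

```text
clock: 12.15
tcp_pos: [0.5175, -0.092, 0.0964]
tool_rot: [0.691, 0.723, 0.0, 0.001]
ft_force: [-0.2, -0.1, -5.0]
opening: 0.0577
finger_force: 76.7
```

Run:
```python
from h import *
s=bot.observe();print(s['tcp_pos'],s['ft_force'])
shot('scene','s5.png',(250,120,450,270),3.5)
```

```text
[ 0.51751619 -0.09195104  0.096383  ] [-0.16334974 -0.1352489  -4.96594936]
```

View pics/s5.png

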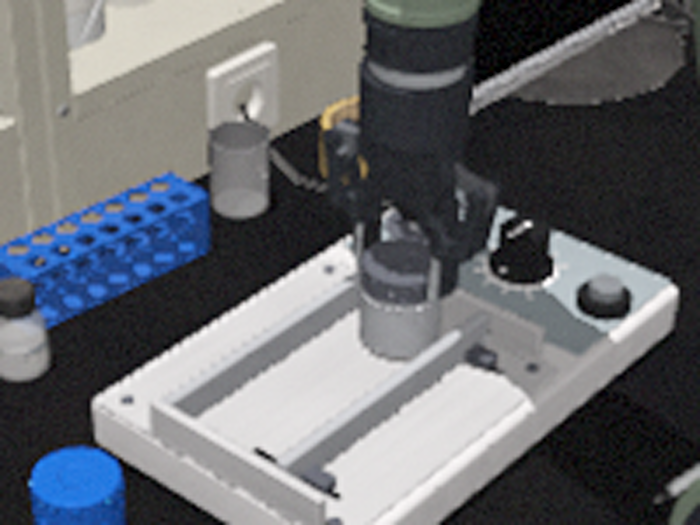

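The jar is between the bars at about (400,320) in the crop, just above the platform. Lowering the last few millimetres and releasing.

Request:
drive_tool:
  steps:
    - [1,0,0,0.006,0,0,0]
    - [1,0,0,0.012,0,0,0]
    - [1,0,0,0.017,0,0,0]
    - [1,0,0,0.017,0,0,0]

```text
clock: 12.6
tcp_pos: [0.5171, -0.0922, 0.0918]
tool_rot: [0.691, 0.723, 0.0, 0.001]
ft_force: [-2.4, 0.8, 5.0]
opening: 0.0579
finger_force: 77.7
```

Request:
drive_tool:
  steps:
    - [0.6,0,0,0,0,0,0]
    - [0,0,0,0,0,0,0]
    - [0,0,0,0,0,0,0]
    - [0,0,0,0,0,0,0]
    - [0,0,0,-0.1,0,0,0]
    - [0,0,0,-0.25,0,0,0]
    - [0,0,0,-0.4,0,0,0]
    - [0,0,0,-0.42,0,0,0]

```text
clock: 13.4
tcp_pos: [0.5201, -0.093, 0.2222]
tool_rot: [0.691, 0.723, 0.002, 0.004]
ft_force: [0.2, -0.5, -0.1]
opening: 0.0852
finger_force: 0.0
```

```bash
cat >> h.py <<'E'
def blobs(im):
    "grey jars: neutral mid-grey lid blobs in a top picture, bench area"
    hsv=cv2.cvtColor(im,cv2.COLOR_RGB2HSV); m=((hsv[:,:,1]<70)&(hsv[:,:,2]>60)&(hsv[:,:,2]<150)).astype(np.uint8)
    m[:, :165]=0; m=cv2.morphologyEx(m,cv2.MORPH_OPEN,np.ones((5,5)))
    n,l,st,c=cv2.connectedComponentsWithStats(m); return [(st[i],c[i].round(1)) for i in range(1,n) if 300<st[i][4]<1500 and 170<c[i][0]<400 and 195<c[i][1]<330]
E
python3 - <<'E'
from h import *
s=bot.observe();print(s['clock'],s['tcp_pos'],s['ft_force'])
im=shot('top','t3.png')
for b in blobs(im): print(b)
print('was');[print(b) for b in blobs(np.load('top0.npy'))]
print(rel([.415,.32,.22]))
E
```

```text
13.4 [ 0.52013323 -0.09297265  0.22222702] [ 0.18734661 -0.49800903 -0.05544335]
(array([221, 247,  23,  24, 434], dtype=int32), array([231.6, 258.1]))
(array([211, 281,  23,  24, 460], dtype=int32), array([222.1, 292.5]))
was
(array([231, 204,  22,  22, 405], dtype=int32), array([241.6, 214.7]))
(array([220, 247,  23,  23, 431], dtype=int32), array([231.2, 258.1]))
(array([211, 281,  23,  24, 447], dtype=int32), array([222. , 292.3]))
[ 1.39   -0.2862 -0.0037]
```

Request:
drive_tool:
  steps:
    - [0,0.12,-0.03,0,0,0,0]
    - [0,0.27,-0.06,0,0,0,0]
    - [0,0.42,-0.09,0,0,0,0]
    - [0,0.57,-0.12,0,0,0,0]
    - [0,0.7,-0.14,0,0,0,0]
    - [0,0.7,-0.14,0,0,0,0]

```text
clock: 14.05
tcp_pos: [0.4632, 0.1196, 0.2151]
tool_rot: [0.689, 0.725, -0.001, -0.001]
ft_force: [0.1, -0.1, 0.3]
opening: 0.0855
finger_force: 0.0
```

Request:
drive_tool:
  steps:
    - [0,0.12,-0.03,0,0,0,-0.1]
    - [0,0.27,-0.06,0,0,0,-0.25]
    - [0,0.42,-0.09,0,0,0,-0.4]
    - [0,0.57,-0.12,0,0,0,-0.6]
    - [0,0.69,-0.14,0,0,0,-0.75]
    - [0,0.69,-0.14,0,0,0,-0.9]
    - [0,0.69,-0.14,0,0,0,-1]
    - [0,0.69,-0.14,0,0,0,-1]

```text
clock: 14.85
tcp_pos: [0.414, 0.3203, 0.2152]
tool_rot: [0.362, 0.932, -0.001, -0.001]
ft_force: [0.5, 0.8, 0.3]
opening: 0.0852
finger_force: 0.0
```

Run:
```python
from h import *
s=bot.observe();print(s['tcp_pos'],yaw(),s['joint_positions'])
im=shot('scene','s6.png',(150,190,390,390),3)
print(rel([.414,.319,.042]))
```

```text
[0.41404764 0.32032513 0.21516737] 137.54790069348627 [ 5.17626525e-01  2.90725709e-01 -2.85620734e-01  9.96551368e-01
 -3.86545203e-04  1.25855554e+00]
[-0.0024 -0.0022  0.578 ]
```

View pics/s6.png

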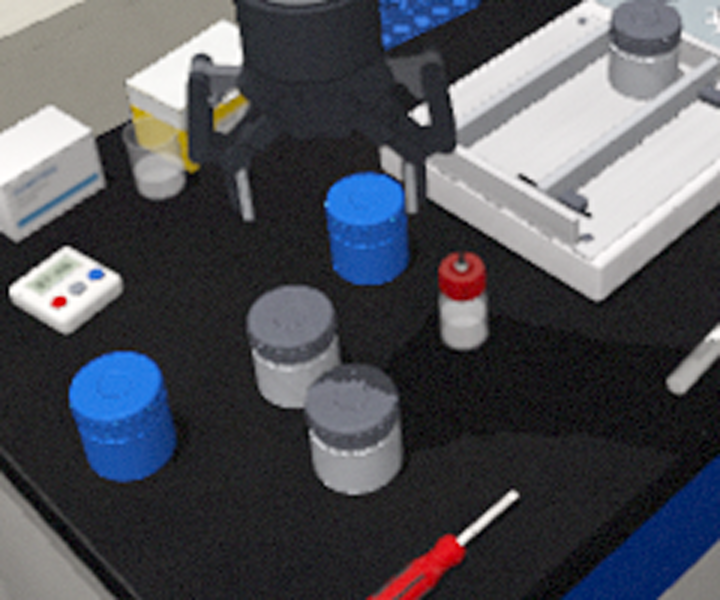

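Jar A stands on the platform, and jar C is at (352,430) in the crop with the fingers either side of it. Picking C.

Request:
drive_tool:
  steps:
    - [0,0,0,0.15,0,0,0]
    - [0,0,0,0.3,0,0,0]
    - [0,0,0,0.45,0,0,0]
    - [0,0,0,0.54,0,0,0]
    - [0,0,0,0.57,0,0,0]
    - [0,0,0,0.57,0,0,0]
    - [1,0,0,0.57,0,0,0]
    - [1,0,0,0.57,0,0,0]
  force: 70

```text
clock: 15.7
tcp_pos: [0.4156, 0.3214, 0.0473]
tool_rot: [0.362, 0.932, 0.001, 0.001]
ft_force: [-2.0, -4.3, 18.3]
opening: 0.0588
finger_force: 20.2
```

Request:
drive_tool:
  steps:
    - [1,0,0,0,0,0,0]
    - [1,0,0,0,0,0,0]
    - [1,0,0,0,0,0,0]
    - [1,0,0,0,0,0,0]

```text
clock: 16.1
tcp_pos: [0.4155, 0.3212, 0.0477]
tool_rot: [0.362, 0.932, 0.001, 0.001]
ft_force: [-0.2, -2.8, 5.4]
opening: 0.0577
finger_force: 74.0
```

Request:
drive_tool:
  steps:
    - [1,0,0,-0.06,0,0,0]
    - [1,0,0,-0.18,0,0,0]
    - [1,0,0,-0.3,0,0,0]
    - [1,0,0,-0.42,0,0,0]
    - [1,0,0,-0.5,0,0,0]
    - [1,0,0,-0.5,0,0,0]

```text
clock: 16.7
tcp_pos: [0.4164, 0.3222, 0.1998]
tool_rot: [0.362, 0.932, 0.003, 0.003]
ft_force: [0.6, 1.4, -5.9]
opening: 0.0573
finger_force: 78.0
```

Request:
drive_tool:
  steps:
    - [1,0,0,0,0,0,0.15]
    - [1,0,0,0,0,0,0.33]
    - [1,0,0,0,0,0,0.5]
    - [1,0,0,0,0,0,0.7]
    - [1,0,0,0,0,0,0.88]
    - [1,0,0,0,0,0,1]
    - [1,0,0,0,0,0,1]

```text
clock: 17.4
tcp_pos: [0.4132, 0.3203, 0.194]
tool_rot: [0.691, 0.723, -0.001, -0.0]
ft_force: [-0.3, 0.5, -6.2]
opening: 0.0572
finger_force: 77.6
```

Run:
```python
from h import *
s=bot.observe();print(s['tcp_pos'],s['opening'],s['ft_force'],yaw())
t=sh(-.001,.075,s['tcp_pos'][2]); print(t, rel(t))
```

```text
[0.41324344 0.32027455 0.19397716] 0.05724076184544529 [-0.31298317  0.54512763 -6.1845439 ] 92.56362007278848
[ 0.51430123 -0.01608459  0.19397716] [-1.1351e+00  2.8640e-01  8.0000e-04]
```

Request:
drive_tool:
  steps:
    - [1,-0.1,0.02,0,0,0,0]
    - [1,-0.24,0.06,0,0,0,0]
    - [1,-0.38,0.09,0,0,0,0]
    - [1,-0.52,0.13,0,0,0,0]
    - [1,-0.66,0.16,0,0,0,0]
    - [1,-0.8,0.2,0,0,0,0]
    - [1,-0.85,0.21,0,0,0,0]
    - [1,-0.85,0.21,0,0,0,0]

```text
clock: 18.2
tcp_pos: [0.4887, 0.0666, 0.1947]
tool_rot: [0.692, 0.722, -0.0, -0.0]
ft_force: [-0.8, 0.2, -4.8]
opening: 0.057
finger_force: 77.6
```

Request:
drive_tool:
  steps:
    - [1,-0.12,0.03,0,0,0,0]
    - [1,-0.22,0.06,0,0,0,0]
    - [1,-0.28,0.075,0,0,0,0]
    - [1,-0.285,0.075,0,0,0,0]
    - [1,-0.285,0.075,0,0,0,0]
    - [1,-0.285,0.075,0,0,0,0]

```text
clock: 18.8
tcp_pos: [0.5141, -0.0142, 0.1951]
tool_rot: [0.69, 0.723, -0.0, -0.001]
ft_force: [0.0, -0.5, -4.8]
opening: 0.0576
finger_force: 77.6
```

Run:
```python
from h import *
s=bot.observe();print(s['tcp_pos'],yaw())
print(rel(sh(-.001,.075,0.0985)))
```

```text
[ 0.51407021 -0.01416186  0.19511634] 92.66669426722018
[-0.0068  0.0009  0.322 ]
```

Request:
drive_tool:
  steps:
    - [1,-0.005,0.002,0.1,0,0,0]
    - [1,-0.005,0.002,0.2,0,0,0]
    - [1,-0.005,0.002,0.26,0,0,0]
    - [1,-0.005,0.002,0.3,0,0,0]
    - [1,-0.005,0.002,0.31,0,0,0]
    - [1,-0.005,0.002,0.32,0,0,0]
    - [1,-0.005,0.002,0.325,0,0,0]
    - [1,-0.005,0.002,0.325,0,0,0]

```text
clock: 19.6
tcp_pos: [0.5162, -0.0169, 0.0987]
tool_rot: [0.691, 0.723, 0.0, 0.001]
ft_force: [0.3, 0.2, -4.7]
opening: 0.0574
finger_force: 77.6
```

Request:
drive_tool:
  steps:
    - [1,0,0,0.003,0,0,0]
    - [1,0,0,0.003,0,0,0]

```text
clock: 19.8
tcp_pos: [0.5162, -0.017, 0.0979]
tool_rot: [0.691, 0.723, 0.001, 0.001]
ft_force: [0.0, 0.9, -2.4]
opening: 0.0576
finger_force: 78.2
```

Contact is beginning, so I'll go another 1–2 mm and release.

Request:
drive_tool:
  steps:
    - [1,0,0,0.005,0,0,0]
    - [1,0,0,0.005,0,0,0]

```text
clock: 20.0
tcp_pos: [0.5162, -0.017, 0.0977]
tool_rot: [0.691, 0.723, 0.001, 0.001]
ft_force: [-5.3, 1.2, 10.8]
opening: 0.0578
finger_force: 79.6
```

Request:
drive_tool:
  steps:
    - [0.6,0,0,0,0,0,0]
    - [0,0,0,0,0,0,0]
    - [0,0,0,0,0,0,0]
    - [0,0,0,0,0,0,0]
    - [0,0,0,-0.1,0,0,0]
    - [0,0,0,-0.25,0,0,0]
    - [0,0,0,-0.4,0,0,0]
    - [0,0,0,-0.41,0,0,0]

```text
clock: 20.8
tcp_pos: [0.5193, -0.0176, 0.2245]
tool_rot: [0.691, 0.723, 0.003, 0.004]
ft_force: [-0.2, 0.5, 0.1]
opening: 0.0852
finger_force: 0.0
```

Run:
```python
from h import *
s=bot.observe();print(s['clock'],s['tcp_pos'],s['ft_force'])
im=shot('top','t4.png')
for b in blobs(im): print(b,px('top',*b[1],.066))
print(rel([.502,.303,.22]))
```

```text
20.8 [ 0.51925884 -0.0175722   0.22448832] [-0.18626078  0.52191388  0.0853268 ]
(array([221, 247,  23,  24, 435], dtype=int32), array([231.6, 258.1])) [0.50119641 0.3010762  0.066     ]
[ 1.0693 -0.0063  0.0059]
```

Request:
drive_tool:
  steps:
    - [0,0.12,0,0,0,0,0]
    - [0,0.27,0,0,0,0,0]
    - [0,0.42,0,0,0,0,0]
    - [0,0.57,0,0,0,0,0]
    - [0,0.72,0,0,0,0,0]
    - [0,0.87,0,0,0,0,0]
    - [0,0.97,0,0,0,0,0]
    - [0,1.0,0,0,0,0,0]

```text
clock: 21.65
tcp_pos: [0.501, 0.2854, 0.2169]
tool_rot: [0.69, 0.724, -0.001, -0.001]
ft_force: [-0.3, -0.4, 0.3]
opening: 0.0855
finger_force: 0.0
```

Request:
drive_tool:
  steps:
    - [0,0.065,0,0,0,0,0]
    - [0,0.065,0,0,0,0,0]
    - [0,0.065,0,0,0,0,0]

```text
clock: 21.95
tcp_pos: [0.501, 0.3013, 0.2177]
tool_rot: [0.691, 0.723, -0.001, -0.0]
ft_force: [-0.2, -0.9, -0.2]
opening: 0.0856
finger_force: 0.0
```

Run:
```python
from h import *
s=bot.observe();print(s['tcp_pos'],yaw())
print(rel([.501,.302,.042]))
im=shot('scene','s7.png',(150,190,390,390),3)
print(proj('scene',[[.501,.302,.066]]))
l=cv2.inRange(cv2.cvtColor(im,cv2.COLOR_RGB2HSV),(0,0,60),(179,70,125));l=cv2.morphologyEx(l,cv2.MORPH_OPEN,np.ones((5,5)))
n,_,st,c=cv2.connectedComponentsWithStats(l)
print([(st[i],c[i]) for i in range(1,n) if st[i][4]>200 and 190<c[i][0]<320 and 240<c[i][1]<350])
```

```text
[0.50096743 0.30133757 0.21766411] 92.54540955490413
[0.003  0.0011 0.5855]
[[246.84926245 294.57800286]]
[]
```

Request:
drive_tool:
  steps:
    - [0,0,0,0.15,0,0,0]
    - [0,0,0,0.3,0,0,0]
    - [0,0,0,0.45,0,0,0]
    - [0,0,0,0.54,0,0,0]
    - [0,0,0,0.58,0,0,0]
    - [0,0,0,0.58,0,0,0]
    - [1,0,0,0.58,0,0,0]
    - [1,0,0,0.58,0,0,0]
  force: 70

```text
clock: 22.8
tcp_pos: [0.5026, 0.3027, 0.0467]
tool_rot: [0.691, 0.723, 0.001, 0.0]
ft_force: [2.4, -0.9, 24.5]
opening: 0.0592
finger_force: 22.0
```

Request:
drive_tool:
  steps:
    - [1,0,0,0,0,0,0]
    - [1,0,0,0,0,0,0]
    - [1,0,0,0,0,0,0]
    - [1,0,0,0,0,0,0]

```text
clock: 23.2
tcp_pos: [0.503, 0.3029, 0.0473]
tool_rot: [0.691, 0.723, 0.002, 0.001]
ft_force: [-0.1, -0.9, 6.3]
opening: 0.0571
finger_force: 75.0
```

Request:
drive_tool:
  steps:
    - [1,0,0,-0.06,0,0,0]
    - [1,0,0,-0.18,0,0,0]
    - [1,0,0,-0.3,0,0,0]
    - [1,0,0,-0.42,0,0,0]
    - [1,0,0,-0.5,0,0,0]
    - [1,0,0,-0.5,0,0,0]

```text
clock: 23.8
tcp_pos: [0.5039, 0.3035, 0.1997]
tool_rot: [0.691, 0.723, 0.004, 0.002]
ft_force: [0.7, -0.3, -3.1]
opening: 0.0573
finger_force: 75.9
```

Run:
```python
from h import *
s=bot.observe();print(s['tcp_pos'],s['opening'],s['ft_force'],yaw())
t=sh(-.001,.15,s['tcp_pos'][2]); print(t, rel(t))
im=shot('top','t5.png')
shot('scene','s8.png',(130,120,450,360),2.4)
```

```text
[0.50391782 0.30350548 0.19967634] 0.05727160328065506 [ 0.73688546 -0.309025   -3.08981339] 92.56986845802399
[0.51160181 0.05886682 0.19967634] [-0.8158 -0.011  -0.0028]
```

View pics/s8.png

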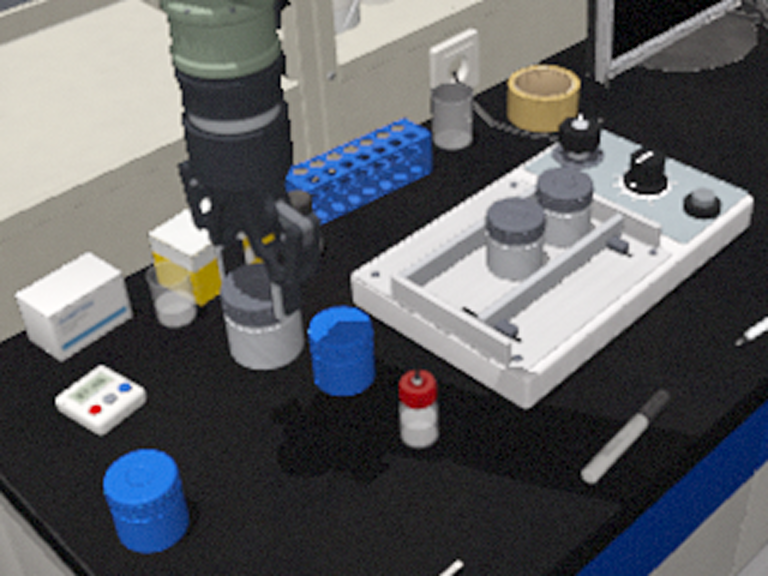

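Two jars stand on the platform at (565,205) and (515,240), and the third is in the gripper. Carrying it to the left slot.

Request:
drive_tool:
  steps:
    - [1,-0.1,0,0,0,0,0]
    - [1,-0.24,-0.003,0,0,0,0]
    - [1,-0.38,-0.005,0,0,0,0]
    - [1,-0.52,-0.007,0,0,0,0]
    - [1,-0.66,-0.01,0,0,0,0]
    - [1,-0.77,-0.01,0,0,0,0]
    - [1,-0.815,-0.01,0,0,0,0]
    - [1,-0.815,-0.01,0,0,0,0]

```text
clock: 24.7
tcp_pos: [0.5082, 0.0563, 0.193]
tool_rot: [0.692, 0.722, -0.001, -0.001]
ft_force: [-0.4, 0.4, -2.3]
opening: 0.0578
finger_force: 75.9
```

Request:
drive_tool:
  steps:
    - [1,0,0,0,0,0,0]
    - [1,0,0,0,0,0,0]

```text
clock: 24.9
tcp_pos: [0.5087, 0.059, 0.194]
tool_rot: [0.691, 0.723, -0.0, -0.001]
ft_force: [-0.7, 0.5, -3.1]
opening: 0.0574
finger_force: 75.9
```

Run:
```python
from h import *
s=bot.observe();print(s['tcp_pos'],yaw())
print(rel(sh(-.001,.15,0.098)))
```

```text
[0.50874975 0.05901567 0.19404724] 92.6441021250471
[-0.0011  0.0098  0.3201]
```

Request:
drive_tool:
  steps:
    - [1,0,0.01,0.1,0,0,0]
    - [1,0,0.01,0.2,0,0,0]
    - [1,0,0.01,0.26,0,0,0]
    - [1,0,0.01,0.3,0,0,0]
    - [1,0,0.01,0.31,0,0,0]
    - [1,0,0.01,0.32,0,0,0]
    - [1,0,0.01,0.325,0,0,0]
    - [1,0,0.01,0.325,0,0,0]

```text
clock: 25.7
tcp_pos: [0.5128, 0.0581, 0.0978]
tool_rot: [0.691, 0.723, 0.0, 0.0]
ft_force: [-0.4, -0.3, -2.5]
opening: 0.0572
finger_force: 75.9
```

Request:
drive_tool:
  steps:
    - [1,0,0,0.004,0,0,0]
    - [1,0,0,0.005,0,0,0]
    - [1,0,0,0.005,0,0,0]

```text
clock: 26.0
tcp_pos: [0.5129, 0.0579, 0.0973]
tool_rot: [0.691, 0.723, 0.001, 0.001]
ft_force: [-2.1, 0.0, 6.7]
opening: 0.0574
finger_force: 77.2
```

Request:
drive_tool:
  steps:
    - [0.6,0,0,0,0,0,0]
    - [0,0,0,0,0,0,0]
    - [0,0,0,0,0,0,0]
    - [0,0,0,0,0,0,0]
    - [0,0,0,-0.1,0,0,0]
    - [0,0,0,-0.25,0,0,0]
    - [0,0,0,-0.4,0,0,0]
    - [0,0,0,-0.41,0,0,0]

```text
clock: 26.8
tcp_pos: [0.5159, 0.0579, 0.2245]
tool_rot: [0.691, 0.723, 0.003, 0.004]
ft_force: [0.9, 0.6, 0.5]
opening: 0.085
finger_force: 0.0
```

Request:
drive_tool:
  steps:
    - [0,-0.12,0.02,0,0,0,0]
    - [0,-0.26,0.07,0,0,0,0]
    - [0,-0.4,0.12,0,0,0,0]
    - [0,-0.54,0.16,0,0,0,0]
    - [0,-0.68,0.2,0,0,0,0]
    - [0,-0.82,0.24,0,0,0,0]
    - [0,-0.94,0.27,0,0,0,0]
    - [0,-0.95,0.27,0,0,0,0]

```text
clock: 27.6
tcp_pos: [0.6065, -0.2277, 0.2173]
tool_rot: [0.693, 0.721, -0.0, 0.001]
ft_force: [0.8, 0.9, 1.0]
opening: 0.0856
finger_force: 0.0
```

Request:
drive_tool:
  steps:
    - [0,0,0,0,0,0,-0.95]
    - [0,0,0,0,0,0,-0.95]
    - [0,0,0,0,0,0,-0.95]
    - [0,0,0,0,0,0,-0.95]
    - [0,0,0,0,0,0,-0.95]
    - [0,0,0,0,0,0,-0.95]

```text
clock: 28.2
tcp_pos: [0.6055, -0.2222, 0.2181]
tool_rot: [0.38, 0.925, 0.0, -0.001]
ft_force: [-0.6, 0.9, -0.0]
opening: 0.0853
finger_force: 0.0
```

Request:
drive_tool:
  steps:
    - [0,0,0,0,0,0,-0.95]
    - [0,0,0,0,0,0,-0.95]
    - [0,0,0,0,0,0,-0.95]
    - [0,0,0,0,0,0,-0.95]
    - [0,0,0,0,0,0,-0.95]
    - [0,0,0,0,0,0,-0.95]

```text
clock: 28.8
tcp_pos: [0.6057, -0.2225, 0.2184]
tool_rot: [0.018, 1.0, 0.0, -0.0]
ft_force: [-0.2, 0.2, 0.5]
opening: 0.0854
finger_force: 0.0
```

Request:
drive_tool:
  steps:
    - [0,0,0,0,0,0,-0.95]
    - [0,0,0,0,0,0,-0.95]
    - [0,0,0,0,0,0,-0.95]
    - [0,0,0,0,0,0,-0.95]
    - [0,0,0,0,0,0,-0.95]
    - [0,0,0,0,0,0,-0.95]

```text
clock: 29.4
tcp_pos: [0.6057, -0.2227, 0.2185]
tool_rot: [-0.346, 0.938, 0.0, -0.0]
ft_force: [0.3, 0.1, 0.5]
opening: 0.0854
finger_force: 0.0
```

Request:
drive_tool:
  steps:
    - [0,0,0,0,0,0,-0.95]
    - [0,0,0,0,0,0,-0.95]
    - [0,0,0,0,0,0,-0.95]
    - [0,0,0,0,0,0,-0.95]
    - [0,0,0,0,0,0,-0.95]
    - [0,0,0,0,0,0,-0.95]

```text
clock: 30.0
tcp_pos: [0.6058, -0.2229, 0.2185]
tool_rot: [-0.664, 0.748, 0.0, -0.0]
ft_force: [0.4, -0.8, 0.7]
opening: 0.0857
finger_force: 0.0
```

Run:
```python
from h import *
s=bot.observe();print(s['tcp_pos'],yaw(),np.degrees(s['joint_positions']).round(1))
print(rel([.603,-.223,.16]))
im=shot('top','t6.png',(280,190,480,320),4)
```

```text
[ 0.60575882 -0.22290826  0.21853887] -96.77628020851918 [ -26.8   29.4    3.6   64.2    0.  -110. ]
[0.0014 0.0091 0.1951]
```

View pics/t6.png

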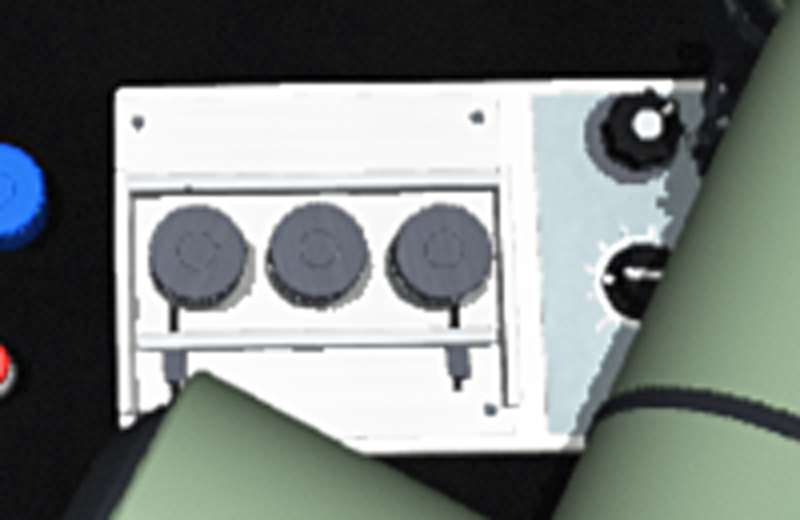

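The top crop shows three jars in a row between the bars, the knob at crop (641,131) and the dial at about (640,280). The gripper is above the knob. I'll finish unwinding the wrist, lower and grip.

Request:
drive_tool:
  steps:
    - [0,0,0,0,0,0,-0.9]
    - [0,0,0,0,0,0,-0.9]
    - [0,0,0,0,0,0,-0.9]
    - [0,0,0,0,0,0,-0.9]
    - [0,0,0,0,0,0,-0.9]
    - [0,0,0,0,0,0,-0.9]

```text
clock: 30.65
tcp_pos: [0.6058, -0.223, 0.2187]
tool_rot: [0.882, -0.471, -0.0, -0.0]
ft_force: [0.2, -0.3, 0.4]
opening: 0.0857
finger_force: 0.0
```

Request:
drive_tool:
  steps:
    - [0,0,0,0,0,0,-0.45]
    - [0,0,0,0,0,0,-0.45]
    - [0,0,0,0,0,0,-0.45]
    - [0,-0.01,0.005,0.1,0,0,-0.45]
    - [0,-0.01,0.005,0.25,0,0,-0.45]
    - [0,-0.01,0.005,0.35,0,0,-0.45]
    - [0,-0.01,0.005,0.37,0,0,-0.45]

```text
clock: 31.35
tcp_pos: [0.6001, -0.22, 0.1035]
tool_rot: [0.951, -0.309, -0.004, -0.001]
ft_force: [-0.2, 0.6, 0.0]
opening: 0.0855
finger_force: 0.0
```

Run:
```python
from h import *
s=bot.observe();print(s['tcp_pos'],yaw(),np.degrees(s['joint_positions']).round(1),s['ft_force'])
print(rel([.602,-.222,.059]))
im=shot('scene','s9.png',(330,130,450,220),6)
```

```text
[ 0.60005035 -0.21999367  0.10353197] -36.004877140322556 [ -26.7   34.1   -6.    50.3    0.  -170.7] [-0.18149687  0.63793064  0.02007341]
[0.0103 0.0014 0.1484]
```

View pics/s9.png

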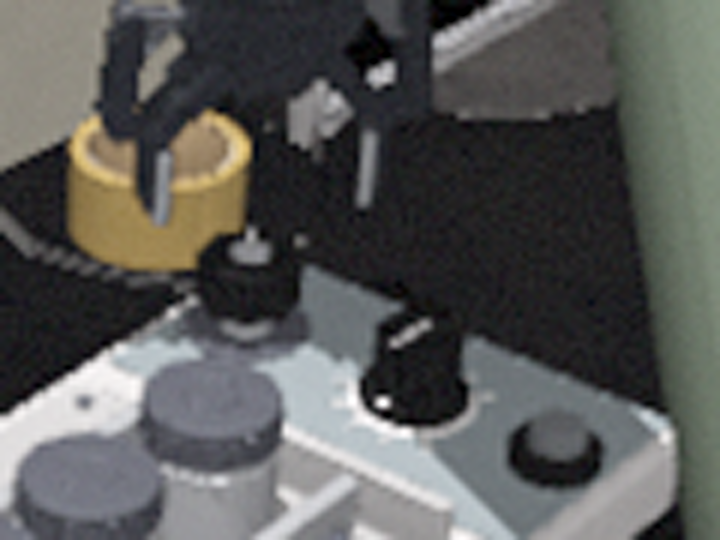

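Run:
```python
from h import *
print(proj('scene',[[.6,-.22,.1035],[.6,-.22,.1165],[.602,-.222,.09]]))
# knob: black blob centroid in both earlier pictures
im=np.load('top0.npy')[205:238,422:460]; print('knob px top', px('top',422+18.2,205+17.5,.09))
```

```text
[[372.00281339 169.12388766]
 [372.30424875 164.97772495]
 [371.59935872 172.84320787]]
knob px top [ 0.59986268 -0.22194136  0.09      ]
```

Request:
drive_tool:
  steps:
    - [0,0.005,0,0.08,0,0,0]
    - [0,0.005,0,0.14,0,0,0]
    - [0,0.005,0,0.16,0,0,0]
    - [0,0.005,0,0.16,0,0,0]
    - [1,0.005,0,0.16,0,0,0]
    - [1,0.005,0,0.16,0,0,0]
    - [1,0.005,0,0.16,0,0,0]
    - [1,0.005,0,0.16,0,0,0]
  force: 50

```text
clock: 32.2
tcp_pos: [0.6044, -0.2236, 0.0615]
tool_rot: [0.952, -0.307, 0.001, 0.001]
ft_force: [-2.9, -2.7, 4.9]
opening: 0.0488
finger_force: 51.0
```

Request:
drive_tool:
  steps:
    - [1,0,0,0,0,0,0]
    - [1,0,0,0,0,0,0]
    - [1,0,0,0,0,0,0.15]
    - [1,0,0,0,0,0,0.3]
    - [1,0,0,0,0,0,0.45]
    - [1,0,0,0,0,0,0.6]
    - [1,0,0,0,0,0,0.6]

```text
clock: 32.9
tcp_pos: [0.6042, -0.2238, 0.0615]
tool_rot: [0.853, -0.522, 0.001, 0.001]
ft_force: [-2.9, -1.5, 4.8]
opening: 0.0485
finger_force: 51.0
```

Run:
```python
from h import *
s=bot.observe();print(s['tcp_pos'],yaw(),s['opening'],s['ft_force'],s['moment'])
```

```text
[ 0.6042449  -0.22380886  0.0615084 ] -62.872130890358214 0.0485386353586399 [-2.91646163 -1.51495554  4.84626435] [-0.3895987   0.69603196 -0.09729154]
```

Request:
drive_tool:
  steps:
    - [1,0,0,0,0,0,0.18]
    - [1,0,0,0,0,0,0.36]
    - [1,0,0,0,0,0,0.54]
    - [1,0,0,0,0,0,0.72]
    - [1,0,0,0,0,0,0.9]
    - [1,0,0,0,0,0,1]

```text
clock: 33.5
tcp_pos: [0.6038, -0.2238, 0.0615]
tool_rot: [-0.588, 0.809, -0.001, -0.001]
ft_force: [-4.1, -1.9, 7.1]
opening: 0.049
finger_force: 51.1
```

Request:
drive_tool:
  steps:
    - [1,0,0,0,0,0,0.18]
    - [1,0,0,0,0,0,0.36]
    - [1,0,0,0,0,0,0.54]
    - [1,0,0,0,0,0,0.72]
    - [1,0,0,0,0,0,0.9]
    - [1,0,0,0,0,0,1]

```text
clock: 34.1
tcp_pos: [0.6036, -0.2235, 0.0615]
tool_rot: [-0.233, 0.972, -0.001, -0.001]
ft_force: [-4.9, -1.9, 7.0]
opening: 0.0487
finger_force: 51.2
```

Request:
drive_tool:
  steps:
    - [1,0,0,0,0,0,0.18]
    - [1,0,0,0,0,0,0.36]
    - [1,0,0,0,0,0,0.54]
    - [1,0,0,0,0,0,0.72]
    - [1,0,0,0,0,0,0.9]
    - [1,0,0,0,0,0,1]

```text
clock: 34.7
tcp_pos: [0.6036, -0.2231, 0.0615]
tool_rot: [0.156, 0.988, -0.001, -0.0]
ft_force: [-5.4, -1.1, 8.4]
opening: 0.0488
finger_force: 51.2
```

Request:
drive_tool:
  steps:
    - [1,0,0,0,0,0,0.18]
    - [1,0,0,0,0,0,0.36]
    - [1,0,0,0,0,0,0.54]
    - [1,0,0,0,0,0,0.72]
    - [1,0,0,0,0,0,0.9]
    - [1,0,0,0,0,0,1]

```text
clock: 35.3
tcp_pos: [0.6038, -0.2229, 0.0615]
tool_rot: [0.522, 0.853, -0.001, 0.0]
ft_force: [-4.4, -0.0, 8.0]
opening: 0.0481
finger_force: 51.2
```

Request:
drive_tool:
  steps:
    - [1,0,0,0,0,0,0.18]
    - [1,0,0,0,0,0,0.36]
    - [1,0,0,0,0,0,0.54]
    - [1,0,0,0,0,0,0.72]
    - [1,0,0,0,0,0,0.9]
    - [1,0,0,0,0,0,1]

```text
clock: 35.9
tcp_pos: [0.6042, -0.2229, 0.0615]
tool_rot: [0.809, 0.588, -0.0, 0.001]
ft_force: [-3.7, 0.1, 7.1]
opening: 0.0486
finger_force: 51.2
```

Request:
drive_tool:
  steps:
    - [1,0,0,0,0,0,0.18]
    - [1,0,0,0,0,0,0.36]
    - [1,0,0,0,0,0,0.54]
    - [1,0,0,0,0,0,0.72]
    - [1,0,0,0,0,0,0.9]
    - [1,0,0,0,0,0,1]

```text
clock: 36.5
tcp_pos: [0.6045, -0.2231, 0.0615]
tool_rot: [0.972, 0.234, 0.0, 0.001]
ft_force: [-2.8, -1.0, 6.1]
opening: 0.049
finger_force: 51.1
```

Request:
drive_tool:
  steps:
    - [1,0,0,0,0,0,0.18]
    - [1,0,0,0,0,0,0.36]
    - [1,0,0,0,0,0,0.54]
    - [1,0,0,0,0,0,0.72]
    - [1,0,0,0,0,0,0.9]
    - [1,0,0,0,0,0,0.95]
    - [1,0,0,0,0,0,0.95]

```text
clock: 37.2
tcp_pos: [0.6045, -0.2235, 0.0615]
tool_rot: [0.991, -0.135, 0.001, 0.001]
ft_force: [-2.9, -0.8, 6.0]
opening: 0.0484
finger_force: 51.1
```

```bash
cat >> h.py <<'E'
def bar():
    "bar inner-edge shaker-x along two columns of the top picture: print bright-run profile"
    im=bot.capture('top').astype(int).sum(2)/3
    for y in (.112,.20,.03):
        o=[]
        for x in np.arange(-.075,.0,.002):
            u,v=proj('top',sh(x,y,.078))[0]; o.append(int(im[int(round(v)),int(round(u))]))
        print(y,o)
E
python3 - <<'E'
from h import *
s=bot.observe();print(s['tcp_pos'],yaw(),s['opening'],s['ft_force'],s['moment'],np.degrees(s['joint_positions']).round(1))
im=shot('top','t7.png',(280,190,480,320),4)
E
```

```text
[ 0.60454595 -0.22348214  0.06154347] -15.539008329061119 0.04844989856994308 [-2.92391699 -0.83582327  6.0004266 ] [-0.22182429  0.45366979 -0.0870293 ] [-2.680e+01  3.680e+01 -8.000e+00  4.500e+01 -1.000e-01  1.687e+02]
```

View pics/t7.png

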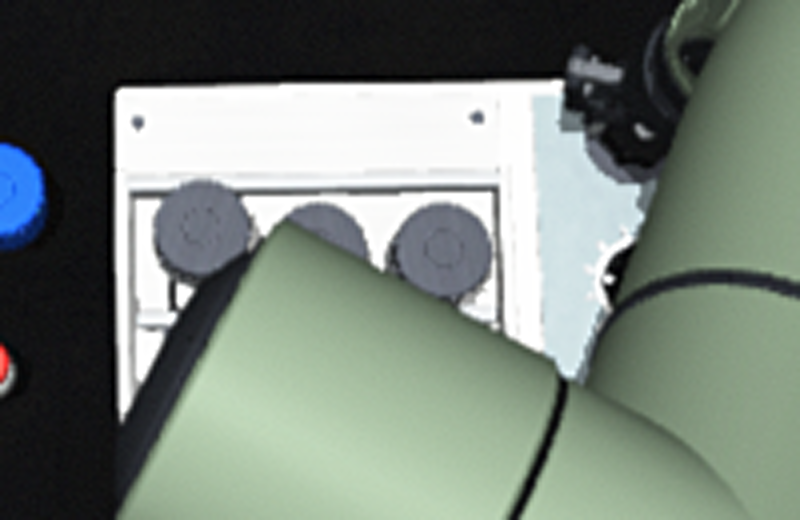

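The right and middle jars have not moved. The left one has been knocked about 15 mm toward the far bar, but it is still upright in the row and the clamp will line it up. Releasing, unwinding the wrist and regripping.

Request:
drive_tool:
  steps:
    - [0.5,0,0,0,0,0,0]
    - [0,0,0,0,0,0,0]
    - [0,0,0,0,0,0,0]
    - [0,0,0,0,0,0,0]

```text
clock: 37.65
tcp_pos: [0.6043, -0.2222, 0.0598]
tool_rot: [0.991, -0.134, 0.0, -0.0]
ft_force: [-0.3, -0.4, -0.2]
opening: 0.0854
finger_force: 0.0
```

Request:
drive_tool:
  steps:
    - [0,0,0,0,0,0,-0.18]
    - [0,0,0,0,0,0,-0.36]
    - [0,0,0,0,0,0,-0.54]
    - [0,0,0,0,0,0,-0.72]
    - [0,0,0,0,0,0,-0.9]
    - [0,0,0,0,0,0,-1]

```text
clock: 38.25
tcp_pos: [0.6041, -0.2222, 0.0596]
tool_rot: [0.966, 0.257, -0.0, -0.0]
ft_force: [-0.7, -0.3, -0.0]
opening: 0.0853
finger_force: 0.0
```

Request:
drive_tool:
  steps:
    - [0,0,0,0,0,0,-0.18]
    - [0,0,0,0,0,0,-0.36]
    - [0,0,0,0,0,0,-0.54]
    - [0,0,0,0,0,0,-0.72]
    - [0,0,0,0,0,0,-0.9]
    - [0,0,0,0,0,0,-1]

```text
clock: 38.85
tcp_pos: [0.6041, -0.2222, 0.0595]
tool_rot: [0.794, 0.607, 0.0, -0.0]
ft_force: [0.9, 0.2, 0.3]
opening: 0.0854
finger_force: 0.0
```

Request:
drive_tool:
  steps:
    - [0,0,0,0,0,0,-0.18]
    - [0,0,0,0,0,0,-0.36]
    - [0,0,0,0,0,0,-0.54]
    - [0,0,0,0,0,0,-0.72]
    - [0,0,0,0,0,0,-0.9]
    - [0,0,0,0,0,0,-1]

```text
clock: 39.45
tcp_pos: [0.6042, -0.2222, 0.0595]
tool_rot: [0.501, 0.865, 0.0, -0.0]
ft_force: [0.0, -0.3, 0.1]
opening: 0.0855
finger_force: 0.0
```

Request:
drive_tool:
  steps:
    - [0,0,0,0,0,0,-0.18]
    - [0,0,0,0,0,0,-0.36]
    - [0,0,0,0,0,0,-0.54]
    - [0,0,0,0,0,0,-0.72]
    - [0,0,0,0,0,0,-0.9]
    - [0,0,0,0,0,0,-1]

```text
clock: 40.05
tcp_pos: [0.6042, -0.2222, 0.0596]
tool_rot: [0.132, 0.991, 0.0, -0.0]
ft_force: [0.8, -0.7, -0.5]
opening: 0.0852
finger_force: 0.0
```

Request:
drive_tool:
  steps:
    - [0,0,0,0,0,0,-0.18]
    - [0,0,0,0,0,0,-0.36]
    - [0,0,0,0,0,0,-0.54]
    - [0,0,0,0,0,0,-0.72]
    - [0,0,0,0,0,0,-0.9]
    - [0,0,0,0,0,0,-1]

```text
clock: 40.65
tcp_pos: [0.6042, -0.2222, 0.0596]
tool_rot: [-0.257, 0.966, 0.0, -0.0]
ft_force: [0.5, -0.1, 0.3]
opening: 0.0857
finger_force: 0.0
```

Request:
drive_tool:
  steps:
    - [0,0,0,0,0,0,-0.18]
    - [0,0,0,0,0,0,-0.36]
    - [0,0,0,0,0,0,-0.54]
    - [0,0,0,0,0,0,-0.72]
    - [0,0,0,0,0,0,-0.9]
    - [0,0,0,0,0,0,-1]

```text
clock: 41.25
tcp_pos: [0.6042, -0.2222, 0.0596]
tool_rot: [-0.607, 0.794, 0.0, 0.0]
ft_force: [-0.4, -0.1, -0.2]
opening: 0.0856
finger_force: 0.0
```

Request:
drive_tool:
  steps:
    - [0,0,0,0,0,0,-0.18]
    - [0,0,0,0,0,0,-0.36]
    - [0,0,0,0,0,0,-0.54]
    - [0,0,0,0,0,0,-0.72]
    - [0,0,0,0,0,0,-0.9]
    - [0,0,0,0,0,0,-1]

```text
clock: 41.85
tcp_pos: [0.6042, -0.2222, 0.0595]
tool_rot: [0.865, -0.501, -0.0, -0.0]
ft_force: [-0.5, 0.3, -0.8]
opening: 0.0857
finger_force: 0.0
```

Request:
drive_tool:
  steps:
    - [0,0,0,0,0,0,-0.18]
    - [0,0,0,0,0,0,-0.36]
    - [0,0,0,0,0,0,-0.54]
    - [0,0,0,0,0,0,-0.58]
    - [0,0,0,0,0,0,-0.58]

```text
clock: 42.35
tcp_pos: [0.6041, -0.2222, 0.0596]
tool_rot: [0.955, -0.295, -0.0, -0.0]
ft_force: [0.6, 0.4, -1.5]
opening: 0.0852
finger_force: 0.0
```

Run:
```python
from h import *
s=bot.observe();print(s['tcp_pos'],yaw(),np.degrees(s['joint_positions']).round(1),s['ft_force'])
```

```text
[ 0.6041488  -0.22219603  0.05957172] -34.351496154571116 [ -26.8   36.9   -8.1   45.     0.  -172.4] [ 0.62319938  0.36845254 -1.53516713]
```

Request:
drive_tool:
  steps:
    - [1,0,0,0,0,0,0]
    - [1,0,0,0,0,0,0]
    - [1,0,0,0,0,0,0]
    - [1,0,0,0,0,0,0]
    - [1,0,0,0,0,0,0]
    - [1,0,0,0,0,0,0]
  force: 50

```text
clock: 42.95
tcp_pos: [0.6037, -0.2231, 0.0601]
tool_rot: [0.955, -0.296, -0.0, 0.001]
ft_force: [-4.3, -2.5, 5.7]
opening: 0.0484
finger_force: 51.7
```

Request:
drive_tool:
  steps:
    - [1,0,0,0,0,0,0.18]
    - [1,0,0,0,0,0,0.36]
    - [1,0,0,0,0,0,0.54]
    - [1,0,0,0,0,0,0.72]
    - [1,0,0,0,0,0,0.9]
    - [1,0,0,0,0,0,1]

```text
clock: 43.55
tcp_pos: [0.6039, -0.2229, 0.0601]
tool_rot: [0.768, -0.64, 0.0, 0.0]
ft_force: [-4.2, -2.4, 4.9]
opening: 0.0487
finger_force: 51.7
```

Request:
drive_tool:
  steps:
    - [1,0,0,0,0,0,0.18]
    - [1,0,0,0,0,0,0.36]
    - [1,0,0,0,0,0,0.54]
    - [1,0,0,0,0,0,0.72]
    - [1,0,0,0,0,0,0.9]
    - [1,0,0,0,0,0,1]

```text
clock: 44.15
tcp_pos: [0.6043, -0.2229, 0.0601]
tool_rot: [-0.465, 0.885, -0.001, -0.0]
ft_force: [-2.7, -2.3, 4.3]
opening: 0.0486
finger_force: 51.7
```

Request:
drive_tool:
  steps:
    - [1,0,0,0,0,0,0.18]
    - [1,0,0,0,0,0,0.36]
    - [1,0,0,0,0,0,0.54]
    - [1,0,0,0,0,0,0.72]
    - [1,0,0,0,0,0,0.9]
    - [1,0,0,0,0,0,1]

```text
clock: 44.75
tcp_pos: [0.6044, -0.2232, 0.0601]
tool_rot: [-0.091, 0.996, -0.001, 0.0]
ft_force: [-2.1, -3.3, 4.0]
opening: 0.0488
finger_force: 51.6
```

Request:
drive_tool:
  steps:
    - [1,0,0,0,0,0,0.18]
    - [1,0,0,0,0,0,0.36]
    - [1,0,0,0,0,0,0.54]
    - [1,0,0,0,0,0,0.72]
    - [1,0,0,0,0,0,0.9]
    - [1,0,0,0,0,0,1]

```text
clock: 45.35
tcp_pos: [0.6044, -0.2235, 0.0601]
tool_rot: [0.298, 0.955, -0.001, 0.001]
ft_force: [-2.7, -4.5, 3.0]
opening: 0.0489
finger_force: 51.6
```

Request:
drive_tool:
  steps:
    - [1,0,0,0,0,0,0.18]
    - [1,0,0,0,0,0,0.36]
    - [1,0,0,0,0,0,0.54]
    - [1,0,0,0,0,0,0.72]
    - [1,0,0,0,0,0,0.9]
    - [1,0,0,0,0,0,1]

```text
clock: 45.95
tcp_pos: [0.6041, -0.2237, 0.0601]
tool_rot: [0.64, 0.768, -0.001, 0.001]
ft_force: [-3.5, -4.0, 4.0]
opening: 0.0489
finger_force: 51.6
```

Run:
```python
from h import *
s=bot.observe();print(s['tcp_pos'],yaw(),s['opening'],np.degrees(s['joint_positions']).round(1),s['ft_force'],s['moment'])
```

```text
[ 0.60414137 -0.22371942  0.06008763] 100.36458340139613 0.04893297756056157 [-26.8  36.9  -8.1  44.9  -0.1  52.8] [-3.51396591 -4.02816888  3.99725803] [-0.83468654  0.63602509  0.09911473]
```

Request:
drive_tool:
  steps:
    - [1,0,0,0,0,0,0.18]
    - [1,0,0,0,0,0,0.36]
    - [1,0,0,0,0,0,0.54]
    - [1,0,0,0,0,0,0.72]
    - [1,0,0,0,0,0,0.9]
    - [1,0,0,0,0,0,1]

```text
clock: 46.55
tcp_pos: [0.6038, -0.2237, 0.0601]
tool_rot: [0.886, 0.465, -0.001, 0.001]
ft_force: [-4.2, -4.3, 4.3]
opening: 0.0488
finger_force: 51.8
```

Request:
drive_tool:
  steps:
    - [1,0,0,0,0,0,0.18]
    - [1,0,0,0,0,0,0.36]
    - [1,0,0,0,0,0,0.54]
    - [1,0,0,0,0,0,0.72]
    - [1,0,0,0,0,0,0.9]
    - [1,0,0,0,0,0,1]

```text
clock: 47.15
tcp_pos: [0.6064, -0.2229, 0.0603]
tool_rot: [0.996, 0.093, 0.002, 0.001]
ft_force: [-1.4, -4.7, 4.2]
opening: 0.0483
finger_force: 53.4
```

Request:
drive_tool:
  steps:
    - [1,0,0,0,0,0,0.18]
    - [1,0,0,0,0,0,0.36]
    - [1,0,0,0,0,0,0.54]
    - [1,0,0,0,0,0,0.7]
    - [1,0,0,0,0,0,0.7]
    - [1,0,0,0,0,0,0.7]

```text
clock: 47.75
tcp_pos: [0.6063, -0.2242, 0.0604]
tool_rot: [0.983, -0.181, 0.002, 0.001]
ft_force: [2.8, -5.0, 1.1]
opening: 0.0486
finger_force: 52.9
```

Run:
```python
from h import *
s=bot.observe();print(s['tcp_pos'],yaw(),s['opening'],np.degrees(s['joint_positions']).round(1),s['ft_force'],s['moment'])
shot('top','t8.png',(280,190,480,320),3); bar()
```

```text
[ 0.6063207  -0.22420602  0.0604314 ] -20.887964063674858 0.0485727515132756 [-2.680e+01  3.690e+01 -8.000e+00  4.480e+01 -1.000e-01  1.741e+02] [ 2.77402297 -5.00788211  1.14370433] [-0.98705502 -0.40292887 -0.06020412]
0.112 [190, 190, 187, 186, 186, 185, 182, 181, 182, 182, 180, 178, 178, 177, 177, 177, 175, 175, 173, 173, 171, 170, 168, 168, 168, 166, 165, 164, 163, 163, 163, 162, 157, 148, 148, 132, 117, 98]
0.2 [10, 10, 10, 9, 11, 12, 14, 14, 13, 13, 17, 21, 21, 32, 31, 31, 33, 33, 33, 36, 37, 37, 37, 40, 41, 41, 38, 38, 41, 43, 43, 44, 44, 42, 52, 75, 75, 77]
0.03 [168, 166, 166, 165, 162, 164, 162, 162, 161, 157, 156, 154, 154, 153, 150, 148, 146, 146, 144, 141, 138, 134, 134, 131, 129, 124, 124, 120, 116, 111, 103, 103, 96, 87, 142, 231, 231, 227]
```

Request:
drive_tool:
  steps:
    - [0.5,0,0,0,0,0,0]
    - [0,0,0,0,0,0,0]
    - [0,0,0,0,0,0,0]
    - [0,0,0,0,0,0,0]

```text
clock: 48.25
tcp_pos: [0.6039, -0.2217, 0.0593]
tool_rot: [0.984, -0.181, -0.0, -0.001]
ft_force: [-0.0, 0.1, -0.3]
opening: 0.0856
finger_force: 0.0
```

Request:
drive_tool:
  steps:
    - [0,0,0,0,0,0,-0.18]
    - [0,0,0,0,0,0,-0.36]
    - [0,0,0,0,0,0,-0.54]
    - [0,0,0,0,0,0,-0.72]
    - [0,0,0,0,0,0,-0.9]
    - [0,0,0,0,0,0,-1]

```text
clock: 48.85
tcp_pos: [0.604, -0.2218, 0.0595]
tool_rot: [0.977, 0.211, -0.0, -0.0]
ft_force: [0.3, -0.3, 0.4]
opening: 0.0856
finger_force: 0.0
```

Request:
drive_tool:
  steps:
    - [0,0,0,0,0,0,-0.18]
    - [0,0,0,0,0,0,-0.36]
    - [0,0,0,0,0,0,-0.54]
    - [0,0,0,0,0,0,-0.72]
    - [0,0,0,0,0,0,-0.9]
    - [0,0,0,0,0,0,-1]

```text
clock: 49.45
tcp_pos: [0.604, -0.2218, 0.0595]
tool_rot: [0.822, 0.569, 0.0, -0.0]
ft_force: [0.0, 0.0, -0.3]
opening: 0.0852
finger_force: 0.0
```

Request:
drive_tool:
  steps:
    - [1,0,0,0,0,0,-1]
    - [1,0,0,0,0,0,0]
    - [1,0,0,0,0,0,0]
    - [1,0,0,0,0,0,0]
    - [1,0,0,0,0,0,0]
    - [1,0,0,0,0,0,0]

```text
clock: 50.05
tcp_pos: [0.6045, -0.2221, 0.0599]
tool_rot: [0.823, 0.568, 0.0, 0.0]
ft_force: [0.1, 1.5, 1.8]
opening: 0.0487
finger_force: 51.9
```

Run:
```python
from h import *
s=bot.observe();print(s['tcp_pos'],yaw(),s['opening'],s['joint_positions'][5]*57.3,s['ft_force'],s['moment'],s['joint_torque'])
```

```text
[ 0.60445618 -0.22208305  0.05989518] 69.23737347357489 0.04866151868963404 84.01368039856332 [0.0895355  1.53124302 1.79392379] [ 0.22432994 -0.09315385  0.03401494] [-9.68537293e-01 -5.51735795e+01  2.19202101e+01  9.28284810e-02
 -4.19941228e-01  4.54849843e-02]
```

Request:
drive_tool:
  steps:
    - [1,0,0,0,0,0,0.1]
    - [1,0,0,0,0,0,0.2]
    - [1,0,0,0,0,0,0.3]
    - [1,0,0,0,0,0,0.3]

```text
clock: 50.45
tcp_pos: [0.6047, -0.2223, 0.0599]
tool_rot: [0.884, 0.467, 0.0, 0.0]
ft_force: [1.6, 1.8, 0.7]
opening: 0.0485
finger_force: 52.0
```

Run:
```python
from h import *
s=bot.observe();print(s['tcp_pos'],yaw(),s['opening'],s['joint_positions'][5]*57.3,s['ft_force'],s['moment'],s['joint_torque'])
```

```text
[ 0.60470012 -0.22230034  0.05987874] 55.713722844947064 0.04850894429696266 97.53690061537617 [1.64778179 1.8409505  0.67794084] [ 0.166664   -0.40848236 -0.04809347] [ -0.76573022 -55.43160796  21.43241107   0.5854737   -0.4589106
   0.21286321]
```

Request:
drive_tool:
  steps:
    - [1,0,0,0,0,0,0.15]
    - [1,0,0,0,0,0,0.3]
    - [1,0,0,0,0,0,0.45]
    - [1,0,0,0,0,0,0.45]

```text
clock: 50.85
tcp_pos: [0.6048, -0.2228, 0.06]
tool_rot: [0.952, 0.305, 0.0, 0.001]
ft_force: [2.5, 0.8, 1.4]
opening: 0.0489
finger_force: 51.9
```

```bash
cat > st.py <<'E'
from h import *
s=bot.observe();print(np.round(s['tcp_pos'],4),yaw(),s['opening'],s['joint_positions'][5]*57.3,s['ft_force'],s['moment'],'j6',s['joint_torque'][5])
E
python3 st.py
```

```text
[ 0.6048 -0.2228  0.06  ] 35.489294501825626 0.04886367757627697 117.74633006076856 [2.54873578 0.82901526 1.39282057] [-0.161865   -0.53875609 -0.05072793] j6 0.3633059374988079
```

Request:
drive_tool:
  steps:
    - [1,0,0,0,0,0,0.15]
    - [1,0,0,0,0,0,0.3]
    - [1,0,0,0,0,0,0.45]
    - [1,0,0,0,0,0,0.45]

```text
clock: 51.25
tcp_pos: [0.6045, -0.2232, 0.0601]
tool_rot: [0.991, 0.133, 0.0, 0.001]
ft_force: [1.1, -3.0, 2.2]
opening: 0.0487
finger_force: 52.4
```

```bash
python3 st.py
```

```text
[ 0.6045 -0.2232  0.0601] 15.282104615688517 0.048727350384259724 137.93308192400883 [ 1.08001035 -3.00550588  2.2016391 ] [-0.50325139 -0.37944324 -0.01714516] j6 0.370414350181818
```

Request:
drive_tool:
  steps:
    - [1,0,0,0,0,0,0.15]
    - [1,0,0,0,0,0,0.3]
    - [1,0,0,0,0,0,0.45]
    - [1,0,0,0,0,0,0.45]

```text
clock: 51.65
tcp_pos: [0.6045, -0.2233, 0.0601]
tool_rot: [0.999, -0.042, 0.0, 0.001]
ft_force: [0.5, -3.7, 2.4]
opening: 0.0486
finger_force: 52.4
```

```bash
python3 st.py
```

```text
[ 0.6045 -0.2233  0.0601] -4.855616493409047 0.04864875342739727 158.0701608099485 [ 0.52050669 -3.65614453  2.37830772] [-0.78594823 -0.31102107  0.21783324] j6 0.6055089645087719
```

Request:
drive_tool:
  steps:
    - [0.5,0,0,0,0,0,0]
    - [0,0,0,0,0,0,0]
    - [0,0,0,0,0,0,0]
    - [0,0,0,0,0,0,0]
    - [0,0,0,-0.12,0,0,0]
    - [0,0,0,-0.27,0,0,0]
    - [0,0,0,-0.42,0,0,0]
    - [0,0,0,-0.5,0,0,0]

```text
clock: 52.45
tcp_pos: [0.6052, -0.2224, 0.2137]
tool_rot: [0.999, -0.044, 0.002, 0.001]
ft_force: [0.3, -0.9, 0.0]
opening: 0.0855
finger_force: 0.0
```

Request:
drive_tool:
  steps:
    - [0,0,0,0,0,0,-0.95]
    - [0,0,0,0,0,0,-0.95]
    - [0,0,0,0,0,0,-0.95]
    - [0,0,0,0,0,0,-0.95]
    - [0,0,0,0,0,0,-0.95]
    - [0,0,0,0,0,0,-0.95]

```text
clock: 53.05
tcp_pos: [0.6037, -0.2218, 0.2092]
tool_rot: [0.946, 0.323, -0.0, -0.001]
ft_force: [-0.4, 0.2, 0.3]
opening: 0.0853
finger_force: 0.0
```

Run:
```python
from h import *
print(rel([.30,-.47,.22]),yaw(),bot.observe()['joint_positions'][5]*57.3)
```

```text
[-1.307   0.036  -0.0357] 37.67699207522206 115.57700727965803
```

Request:
drive_tool:
  steps:
    - [0,-0.12,0,0,0,0,0]
    - [0,-0.27,0,0,0,0,0]
    - [0,-0.42,0.01,0,0,0,0]
    - [0,-0.57,0.02,0,0,0,0]
    - [0,-0.72,0.02,0,0,0,0]
    - [0,-0.87,0.03,0,0,0,0]
    - [0,-0.97,0.03,0,0,0,0]
    - [0,-1,0.03,0,0,0,0]

```text
clock: 53.85
tcp_pos: [0.3697, -0.4142, 0.2096]
tool_rot: [0.948, 0.32, -0.0, -0.0]
ft_force: [-0.5, 0.1, 0.1]
opening: 0.0856
finger_force: 0.0
```

Request:
drive_tool:
  steps:
    - [0,-0.12,0,0,0,0,0]
    - [0,-0.25,0,0,0,0,0]
    - [0,-0.3,0,0,0,0,0]
    - [0,-0.3,0,0,0,0,0]

```text
clock: 54.25
tcp_pos: [0.3001, -0.4683, 0.2095]
tool_rot: [0.947, 0.321, 0.0, -0.0]
ft_force: [0.6, 0.7, 0.0]
opening: 0.0852
finger_force: 0.0
```

Run:
```python
from h import *
a=bot.capture('top');b=bot.capture('scene');np.save('a.npy',a);np.save('b.npy',b)
for q in blobs(a): print(q)
hsv=cv2.cvtColor(a,cv2.COLOR_RGB2HSV); m=((hsv[:,:,1]<70)&(hsv[:,:,2]>60)&(hsv[:,:,2]<150)).astype(np.uint8)
c=cv2.HoughCircles(cv2.GaussianBlur(cv2.cvtColor(a,cv2.COLOR_RGB2GRAY)[230:290,305:412],(0,0),.8),cv2.HOUGH_GRADIENT,1,15,param1=80,param2=9,minRadius=10,maxRadius=15)
if c is not None:
  for x,y,r in c[0][:6]:
    p=px('top',x+305,y+230,.116); print('jar',x+305,y+230,r,R.from_euler('z',-SY).apply(p-SC).round(4))
# profile across bar at three columns (shaker y), z=.078 from x -.06..0
g=a.astype(int).sum(2)//3
for y in (.1125,.0375,-.03,.185):
    o=[]
    for x in np.arange(-.06,.012,.003):
        u,v=proj('top',sh(x,y,.078))[0]; o.append(int(g[int(round(v)),int(round(u))]))
    print(y,o)
```

```text
(array([319, 236,  24,  23, 462], dtype=int32), array([330.2, 247.1]))
(array([347, 237,  25,  25, 478], dtype=int32), array([359. , 248.6]))
(array([379, 236,  24,  24, 474], dtype=int32), array([390.3, 247.7]))
jar 330.5 248.5 13.2 [0.0105 0.1442 0.116 ]
jar 389.5 248.5 13.2 [0.0086 0.0003 0.116 ]
jar 358.5 250.5 14.4 [0.0047 0.0761 0.116 ]
0.1125 [252, 253, 253, 253, 253, 253, 253, 253, 254, 255, 229, 161, 251, 239, 235, 255, 255, 255, 255, 193, 179, 165, 165, 167]
0.0375 [251, 252, 252, 251, 252, 252, 252, 251, 251, 255, 134, 208, 254, 244, 232, 252, 251, 252, 253, 255, 255, 252, 187, 217]
-0.03 [252, 252, 252, 252, 252, 253, 252, 252, 253, 252, 181, 140, 240, 236, 239, 255, 254, 188, 140, 86, 116, 119, 120, 118]
0.185 [255, 255, 255, 255, 255, 255, 255, 255, 254, 165, 134, 168, 240, 241, 255, 255, 255, 255, 255, 255, 255, 255, 255, 255]
```

Run:
```python
from h import *
a=np.load('a.npy');t=np.load('top0.npy')
for u,v in [(330.2,247.1),(359,248.6),(390.3,247.7)]: print('jar',R.from_euler('z',-SY).apply(px('top',u,v,.116)-SC).round(4))
def prof(im,y,xs):
    P=proj('top',[sh(x,y,.078) for x in xs]).astype(np.float32)
    g=cv2.cvtColor(im,cv2.COLOR_RGB2GRAY); return cv2.remap(g,P[:,0].reshape(1,-1),P[:,1].reshape(1,-1),cv2.INTER_CUBIC)[0].astype(float)
x0=np.arange(-.075,-.03,.0005)
for y in (.1125,.0375,.03,.12,.045,.105):
    p=255-prof(t,y,x0); res=[]
    for d in np.arange(0.010,.036,.0005):
        q=255-prof(a,y,x0+d); n=60; res.append((np.corrcoef(p[:n],q[:n])[0,1],d))
    print(y,max(res))
A=cv2.resize(a[200:305,405:475,::-1],(400,600),interpolation=cv2.INTER_CUBIC)
b=np.load('b.npy');B=cv2.resize(b[150:250,270:440,::-1],(400,235),interpolation=cv2.INTER_CUBIC)
C=cv2.resize(a[205:310,300:415,::-1],(400,365),interpolation=cv2.INTER_CUBIC)
cv2.imwrite('pics/m.png',np.hstack([A,np.vstack([B,C])]))
# dial: white pixels round the dial centre: angle in shaker frame (deg ccw from x) 
g=cv2.cvtColor(a,cv2.COLOR_RGB2GRAY)
c=sh(-.015,-.135,.089)
for z,rr in ((.059,(.018,.020,.022,.024)),(.089,(.004,.008,.012,.016))):
  for r in rr:
    print(z,r,[int(g[tuple(int(round(k)) for k in proj('top',sh(-.015+r*np.cos(np.radians(d)),-.135+r*np.sin(np.radians(d)),z))[0][::-1])]) for d in range(0,360,15)])
```

```text
jar [0.014  0.1448 0.116 ]
jar [0.0093 0.0747 0.116 ]
jar [ 0.0105 -0.0017  0.116 ]
0.1125 (np.float64(0.964589947443191), np.float64(0.026000000000000016))
0.0375 (np.float64(0.9860014735075527), np.float64(0.025500000000000016))
0.03 (np.float64(0.984483760455989), np.float64(0.025500000000000016))
0.12 (np.float64(0.9651061772699757), np.float64(0.026500000000000017))
0.045 (np.float64(0.9828433707643287), np.float64(0.025500000000000016))
0.105 (np.float64(0.9854121231894001), np.float64(0.025000000000000015))
0.059 0.018 [27, 18, 17, 13, 16, 142, 21, 19, 31, 28, 23, 28, 14, 13, 11, 25, 31, 34, 28, 84, 53, 28, 31, 33]
0.059 0.02 [27, 9, 14, 27, 16, 255, 53, 26, 24, 18, 23, 17, 17, 16, 11, 13, 21, 34, 26, 32, 26, 29, 31, 30]
0.059 0.022 [12, 28, 29, 64, 42, 145, 50, 143, 142, 54, 71, 101, 67, 64, 20, 13, 9, 18, 26, 26, 28, 28, 26, 23]
0.059 0.024 [64, 131, 135, 64, 187, 238, 179, 143, 142, 186, 255, 255, 250, 97, 211, 158, 22, 65, 27, 24, 26, 28, 34, 63]
0.089 0.004 [139, 137, 137, 255, 255, 255, 162, 162, 39, 42, 42, 42, 51, 51, 53, 53, 53, 224, 224, 255, 255, 255, 139, 139]
0.089 0.008 [29, 29, 47, 189, 189, 255, 162, 39, 39, 30, 37, 38, 35, 34, 34, 26, 54, 29, 84, 148, 143, 143, 25, 24]
0.089 0.012 [32, 33, 26, 45, 196, 255, 160, 43, 33, 38, 39, 38, 38, 36, 35, 32, 32, 28, 27, 32, 28, 28, 29, 31]
0.089 0.016 [22, 30, 27, 29, 72, 170, 52, 24, 19, 27, 28, 24, 32, 25, 31, 32, 23, 27, 20, 31, 26, 22, 20, 26]
```

Run:
```python
from h import *
a=np.load('a.npy');t=np.load('top0.npy')
def prof(im,y,xs):
    P=proj('top',[sh(x,y,.078) for x in xs]).astype(np.float32)
    g=cv2.cvtColor(im,cv2.COLOR_RGB2GRAY); return cv2.remap(g,P[:,0].reshape(1,-1),P[:,1].reshape(1,-1),cv2.INTER_LINEAR)[0]
for y in (.0375,.1125):
  for n,im,x in (('open',t,-.066),('now',a,-.040),('far open',t,.03),('far now',a,.03)):
    xs=np.arange(x,x+.036,.0015); print(y,n,x,prof(im,y,xs).tolist())
```

```text
0.0375 open -0.066 [246, 245, 245, 246, 248, 246, 240, 190, 143, 198, 232, 242, 238, 230, 227, 232, 245, 247, 246, 245, 245, 245, 245, 246]
0.0375 now -0.04 [251, 251, 252, 253, 255, 254, 224, 153, 169, 211, 238, 252, 246, 240, 233, 236, 241, 250, 252, 252, 253, 253, 254, 254]
0.0375 far open 0.03 [246, 246, 246, 246, 249, 250, 248, 193, 122, 99, 101, 160, 205, 242, 240, 232, 223, 221, 227, 237, 247, 247, 246, 246, 246]
0.0375 far now 0.03 [254, 253, 253, 253, 254, 255, 255, 204, 138, 115, 118, 180, 222, 251, 249, 243, 236, 235, 239, 246, 253, 252, 252, 252, 252]
0.1125 open -0.066 [249, 248, 248, 249, 250, 249, 211, 167, 158, 176, 232, 241, 237, 229, 224, 224, 237, 251, 250, 250, 249, 249, 248, 248]
0.1125 now -0.04 [253, 253, 253, 254, 255, 249, 234, 199, 163, 215, 249, 251, 246, 239, 237, 239, 251, 255, 255, 255, 253, 247, 243, 239]
0.1125 far open 0.03 [247, 246, 246, 247, 249, 251, 250, 243, 152, 99, 114, 159, 224, 237, 241, 228, 220, 216, 230, 247, 247, 247, 246, 245, 244]
0.1125 far now 0.03 [218, 240, 255, 255, 255, 255, 255, 251, 165, 117, 132, 177, 241, 249, 250, 241, 235, 232, 242, 253, 252, 252, 252, 252, 251]
```

View pics/m.png

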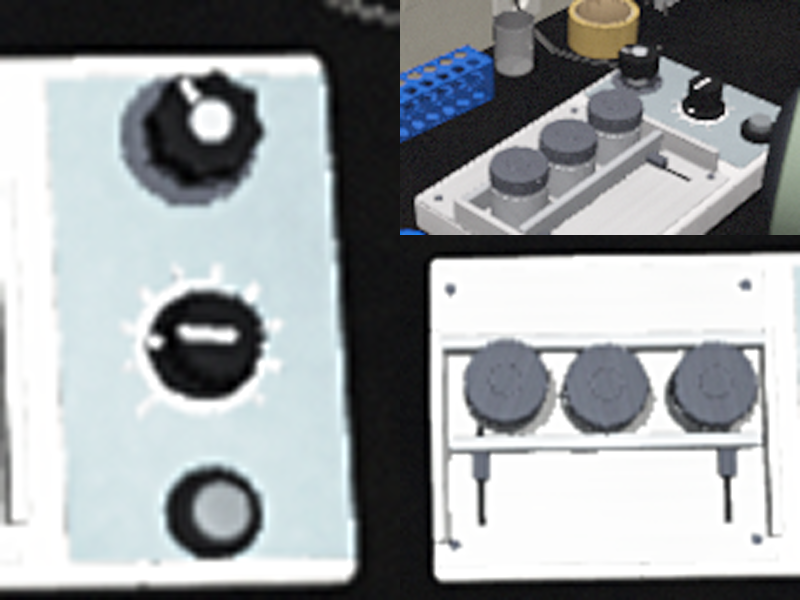

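The montage shows the jars in line with the near bar against them. The far bar and near bar are about 63.5 mm apart by measurement, which matches closed. The knob mark has turned about 635° in all and slips on further winding, so it is at its stop. The dial pointer is at about 75°, which is two clicks, so four more (120°) are needed. Moving to the dial.

Run:
```python
from h import *
t=sh(-.015,-.135,.16);print(t,rel(t),rel(t-[0,0,.102]),yaw(),sh(-.09,-.135,.072))
```

```text
[ 0.50786867 -0.22645241  0.16      ] [ 1.0341 -0.2152  0.1664] [ 1.0337 -0.215   0.5064] 37.62461620785056 [ 0.43291726 -0.22915183  0.072     ]
```

Request:
drive_tool:
  steps:
    - [0,0.12,-0.03,0,0,0,0]
    - [0,0.27,-0.06,0,0,0,0]
    - [0,0.42,-0.09,0,0,0,0]
    - [0,0.57,-0.12,0,0,0,0]
    - [0,0.72,-0.15,0,0,0,0]
    - [0,0.87,-0.18,0,0,0,0]
    - [0,0.97,-0.2,0,0,0,0]
    - [0,1,-0.21,0,0,0,0]

```text
clock: 55.15
tcp_pos: [0.5022, -0.2303, 0.2097]
tool_rot: [0.946, 0.326, 0.0, -0.0]
ft_force: [-0.2, 0.5, 0.8]
opening: 0.0856
finger_force: 0.0
```

Request:
drive_tool:
  steps:
    - [0,0.034,-0.005,0,0,0,-0.9]
    - [0,0.034,-0.005,0,0,0,-0.9]
    - [0,0.034,-0.005,0,0,0,-0.9]
    - [0,0.034,-0.005,0,0,0,-0.9]
    - [0,0.034,-0.005,0,0,0,-0.9]
    - [0,0.034,-0.005,0,0,0,-0.9]

```text
clock: 55.75
tcp_pos: [0.5069, -0.2265, 0.2096]
tool_rot: [0.776, 0.63, -0.0, -0.0]
ft_force: [-0.2, -0.1, -0.3]
opening: 0.0851
finger_force: 0.0
```

Request:
drive_tool:
  steps:
    - [0,0,0,0,0,0,-0.9]
    - [0,0,0,0,0,0,-0.9]
    - [0,0,0,0,0,0,-0.9]
    - [0,0,0,0,0,0,-0.9]
    - [0,0,0,0,0,0,-0.9]
    - [0,0,0,0,0,0,-0.9]

```text
clock: 56.35
tcp_pos: [0.5069, -0.2268, 0.2097]
tool_rot: [0.511, 0.86, 0.0, -0.0]
ft_force: [-0.2, -0.1, -0.5]
opening: 0.0855
finger_force: 0.0
```

Request:
drive_tool:
  steps:
    - [0,0,0,0,0,0,-0.54]
    - [0,0,0,0,0,0,-0.54]
    - [0,0,0,0,0,0,-0.54]
    - [0,0,0,0,0,0,-0.54]

```text
clock: 56.75
tcp_pos: [0.507, -0.227, 0.2097]
tool_rot: [0.319, 0.948, 0.0, -0.0]
ft_force: [0.0, -1.0, 0.8]
opening: 0.0853
finger_force: 0.0
```

Run:
```python
from h import *
t=sh(-.015,-.135,.059);s=bot.observe();print(s['tcp_pos'],rel(t),yaw(),s['joint_positions'][5]*57.3)
```

```text
[ 0.5069547  -0.2269638   0.20966866] [-0.0015  0.0032  0.5022] 142.74604812860807 5.52061520525402
```

Request:
drive_tool:
  steps:
    - [0,0,0.003,0.15,0,0,0]
    - [0,0,0.003,0.3,0,0,0]
    - [0,0,0.003,0.43,0,0,0]
    - [0,0,0.003,0.48,0,0,0]
    - [0,0,0.003,0.5,0,0,0]
    - [0,0,0.003,0.5,0,0,0]
    - [1,0,0.003,0.5,0,0,0]
    - [1,0,0.003,0.5,0,0,0]
  force: 45

```text
clock: 57.55
tcp_pos: [0.5087, -0.2271, 0.0611]
tool_rot: [0.318, 0.948, -0.0, 0.001]
ft_force: [0.4, -0.2, 0.5]
opening: 0.0593
finger_force: 0.0
```

Request:
drive_tool:
  steps:
    - [1,0,0,0,0,0,0]
    - [1,0,0,0,0,0,0]
    - [1,0,0,0,0,0,0]
    - [1,0,0,0,0,0,0]

```text
clock: 57.95
tcp_pos: [0.5085, -0.2267, 0.061]
tool_rot: [0.318, 0.948, -0.0, 0.001]
ft_force: [-0.4, 2.0, 6.7]
opening: 0.0389
finger_force: 44.8
```

```bash
python3 st.py
```

```text
[ 0.5085 -0.2267  0.061 ] 142.93752652798474 0.03886572884773663 5.422472669917654 [-0.40207804  1.95450621  6.71254392] [ 0.21435468  0.12816913 -0.0566234 ] j6 -0.060320296324789524
```

Request:
drive_tool:
  steps:
    - [1,0,0,0,0,0,0.18]
    - [1,0,0,0,0,0,0.36]
    - [1,0,0,0,0,0,0.54]
    - [1,0,0,0,0,0,0.72]
    - [1,0,0,0,0,0,0.88]
    - [1,0,0,0,0,0,0.88]

```text
clock: 58.55
tcp_pos: [0.5088, -0.2264, 0.061]
tool_rot: [0.621, 0.784, 0.001, 0.001]
ft_force: [0.5, 1.6, 5.9]
opening: 0.0388
finger_force: 44.6
```

Request:
drive_tool:
  steps:
    - [1,0,0,0,0,0,0.18]
    - [1,0,0,0,0,0,0.36]
    - [1,0,0,0,0,0,0.54]
    - [1,0,0,0,0,0,0.72]
    - [1,0,0,0,0,0,0.88]
    - [1,0,0,0,0,0,0.88]

```text
clock: 59.15
tcp_pos: [0.5093, -0.2264, 0.061]
tool_rot: [0.849, 0.528, 0.002, 0.001]
ft_force: [3.5, 2.1, 6.2]
opening: 0.0387
finger_force: 44.9
```

Request:
drive_tool:
  steps:
    - [1,0,0,0,0,0,0.18]
    - [1,0,0,0,0,0,0.36]
    - [1,0,0,0,0,0,0.54]
    - [1,0,0,0,0,0,0.72]
    - [1,0,0,0,0,0,0.9]
    - [1,0,0,0,0,0,0.9]
    - [1,0,0,0,0,0,0.9]

```text
clock: 59.85
tcp_pos: [0.5097, -0.2268, 0.061]
tool_rot: [0.979, 0.204, 0.002, 0.001]
ft_force: [4.0, 2.0, 6.6]
opening: 0.0389
finger_force: 44.8
```

```bash
python3 st.py
```

```text
[ 0.5097 -0.2268  0.061 ] 23.53166575051273 0.03890392319873833 124.85393368598763 [3.96144481 2.0120377  6.61666517] [ 0.43307022 -0.78610384 -0.04650852] j6 -0.08247266756370664
```

Request:
drive_tool:
  steps:
    - [0.6,0,0,0,0,0,0]
    - [0,0,0,0,0,0,0]
    - [0,0,0,0,0,0,0]
    - [0,0,0,0,0,0,0]
    - [0,0,0,-0.12,0,0,0]
    - [0,0,0,-0.27,0,0,0]
    - [0,0,0,-0.42,0,0,0]
    - [0,0,0,-0.5,0,0,0]

```text
clock: 60.65
tcp_pos: [0.5084, -0.2272, 0.2132]
tool_rot: [0.979, 0.202, 0.001, 0.001]
ft_force: [0.6, -0.2, -0.2]
opening: 0.0853
finger_force: 0.0
```

Request:
drive_tool:
  steps:
    - [0.5,-0.12,0.07,0,0,0,0]
    - [1,-0.26,0.14,0,0,0,0]
    - [1,-0.4,0.21,0,0,0,0]
    - [1,-0.54,0.28,0,0,0,0]
    - [1,-0.68,0.35,0,0,0,0]
    - [1,-0.82,0.42,0,0,0,0]
    - [1,-0.95,0.48,0,0,0,0]
    - [1,-0.95,0.48,0,0,0,0]

```text
clock: 61.45
tcp_pos: [0.2988, -0.4749, 0.2092]
tool_rot: [0.98, 0.199, -0.001, 0.0]
ft_force: [0.2, 0.4, -0.5]
opening: -0.0002
finger_force: 0.0
```

Run:
```python
from h import *
a=bot.capture('top'); np.save('a2.npy',a)
s=bot.observe(); print(s['clock'],s['tcp_pos'],s['opening'],yaw(),rel([*sh(-.09,-.135,.12)[:2],.12]))
g=cv2.cvtColor(a,cv2.COLOR_RGB2GRAY)
for z,rr in ((.059,(.018,.020)),(.089,(.008,.012,.016))):
  for r in rr:
    print(z,r,[(d,v) for d in range(0,360,15) if (v:=int(g[tuple(int(round(k)) for k in proj('top',sh(-.015+r*np.cos(np.radians(d)),-.135+r*np.sin(np.radians(d)),z))[0][::-1])]))>100])
c=proj('top',sh(-.015,-.135,.089))[0]; u,v=int(c[0]),int(c[1]); print(c)
print(g[v-10:v+14,u-12:u+13])
for q in blobs(a): print('jar',R.from_euler('z',-SY).apply(px('top',*q[1],.116)-SC).round(4))
```

```text
61.5 [ 0.30036632 -0.47277887  0.20908963] -1.7122890596847103e-05 23.02749533392877 [ 0.7244 -0.5743  0.2972]
0.059 0.018 []
0.059 0.02 [(300, 157), (315, 248)]
0.089 0.008 [(300, 224), (315, 224), (330, 194)]
0.089 0.012 [(315, 255), (330, 248)]
0.089 0.016 [(315, 218), (330, 215)]
[442.62808073 258.8481452 ]
[[224 224 222 222 219 205 236 224 223 225 224 228 254 244 225 221 218 219
  216 216 215 215 217 218 217]
 [224 222 221 221 222 227 253 252 254 255 255 255 255 242 228 223 219 217
  221 237 220 214 217 217 217]
 [240 224 220 226 240 255 255 249 200 210 200 191 202 254 242 202 224 221
  242 255 231 213 217 219 220]
 [255 244 235 255 255 255 226 132  69  69  63  55  69 149 140 146 250 235
  255 255 225 214 219 220 219]
 [250 254 255 255 229 136  63  24  10  14  18  20  23  35  27  55 173 254
  249 235 219 217 219 221 219]
 [237 255 250 178  75  31  14  18  15  26  32  28  30  23   9  51 215 255
  188 183 214 218 218 220 219]
 [255 255 182  52  20  16  15  27  30  33  35  34  32  23  26 146 255 218
   85  85 162 214 217 219 218]
 [255 255 104  22  21  15   8  29  36  34  35  32  2
[... 1117 characters left out ...]
 67  19  28  23  16  16   9   8  10  22  15  11  19   7  20
  128 253 239 225 223 222 220]
 [228 255 255 185  76  25  20  27  29  17  11  15  13  10   9  16  33 157
  255 255 229 224 223 221 222]
 [226 235 255 255 255 147  73  31  20  18  18  20  15  13  20  41 163 255
  255 244 226 222 223 222 222]
 [232 245 253 255 255 255 255 159  71  61  66  62  64  97 136 174 255 255
  247 236 245 228 223 221 221]
 [247 242 238 236 249 255 255 255 254 248 251 249 251 255 255 254 251 239
  224 224 237 226 222 221 222]
 [242 231 228 228 230 238 247 254 255 255 255 255 245 255 252 238 225 222
  218 220 224 221 221 221 222]]
jar [0.014  0.1456 0.116 ]
jar [0.0093 0.0747 0.116 ]
jar [ 0.0105 -0.0017  0.116 ]
```

The dial pointer now reads 315° (−45°), which is six clicks, and the jars are unchanged. Going to the button with the fingers shut.

Request:
drive_tool:
  steps:
    - [1,0.12,-0.1,0,0,0,0]
    - [1,0.24,-0.19,0,0,0,0]
    - [1,0.36,-0.29,0,0,0,0]
    - [1,0.48,-0.38,0,0,0,0]
    - [1,0.6,-0.48,0,0,0,0]
    - [1,0.7,-0.56,0,0,0,0]
    - [1,0.724,-0.575,0,0,0,0]
    - [1,0.724,-0.575,0,0,0,0]

```text
clock: 62.3
tcp_pos: [0.4345, -0.225, 0.2096]
tool_rot: [0.979, 0.204, -0.0, -0.0]
ft_force: [-0.3, 0.2, -0.4]
opening: 0.0003
finger_force: 0.0
```

Request:
drive_tool:
  steps:
    - [1,0,0,0.15,0,0,0]
    - [1,0,0,0.3,0,0,0]
    - [1,0,0,0.38,0,0,0]
    - [1,0,0,0.41,0,0,0]
    - [1,0,0,0.41,0,0,0]
    - [1,0,0,0.41,0,0,0]

```text
clock: 62.9
tcp_pos: [0.4346, -0.2281, 0.0877]
tool_rot: [0.98, 0.201, 0.0, 0.001]
ft_force: [0.3, -1.1, 0.3]
opening: -0.0004
finger_force: 0.0
```

Run:
```python
from h import *
s=bot.observe();print(s['tcp_pos'],s['ft_force'],rel(sh(-.09,-.135,.072)))
```

```text
[ 0.43458902 -0.22812621  0.08771265] [ 0.3023684  -1.12145526  0.29133463] [-0.0065  0.0009  0.0524]
```

Request:
drive_tool:
  steps:
    - [1,-0.006,0,0.03,0,0,0]
    - [1,-0.006,0,0.05,0,0,0]
    - [1,-0.006,0,0.06,0,0,0]
    - [1,-0.006,0,0.07,0,0,0]
    - [1,-0.006,0,0.075,0,0,0]
    - [1,-0.006,0,0.075,0,0,0]

```text
clock: 63.5
tcp_pos: [0.4328, -0.2283, 0.0658]
tool_rot: [0.979, 0.202, 0.0, 0.001]
ft_force: [-3.9, 1.8, 16.7]
opening: -0.0002
finger_force: 8.4
```

Request:
drive_tool:
  steps:
    - [1,0,0,0.006,0,0,0]
    - [1,0,0,0.012,0,0,0]
    - [1,0,0,0.012,0,0,0]

```text
clock: 63.8
tcp_pos: [0.433, -0.2284, 0.0653]
tool_rot: [0.979, 0.202, 0.001, 0.002]
ft_force: [-12.3, 7.3, 48.3]
opening: -0.0001
finger_force: 24.3
```

Request:
drive_tool:
  steps:
    - [1,0,0,-0.03,0,0,0]
    - [1,0,0,-0.15,0,0,0]
    - [1,0,0,-0.3,0,0,0]
    - [1,0,0,-0.45,0,0,0]
    - [1,0,0,-0.5,0,0,0]

```text
clock: 64.3
tcp_pos: [0.4342, -0.2288, 0.215]
tool_rot: [0.979, 0.202, 0.002, 0.002]
ft_force: [-0.5, -0.4, 0.2]
opening: -0.0
finger_force: 0.0
```

Request:
drive_tool:
  steps:
    - [1,-0.12,0.1,0,0,0,0]
    - [1,-0.24,0.19,0,0,0,0]
    - [1,-0.36,0.29,0,0,0,0]
    - [1,-0.48,0.38,0,0,0,0]
    - [1,-0.6,0.48,0,0,0,0]
    - [1,-0.7,0.56,0,0,0,0]
    - [1,-0.7,0.56,0,0,0,0]
    - [1,-0.7,0.56,0,0,0,0]

```text
clock: 65.1
tcp_pos: [0.3052, -0.465, 0.2099]
tool_rot: [0.98, 0.201, 0.0, -0.001]
ft_force: [0.2, 0.2, -0.4]
opening: 0.0001
finger_force: 0.0
```

Run:
```python
from h import *
a=bot.capture('top'); a2=np.load('a2.npy')
print(bot.observe()['ft_force'])
for q in blobs(a): print('jar',R.from_euler('z',-SY).apply(px('top',*q[1],.116)-SC).round(4))
d=cv2.absdiff(a,a2).max(2)[140:345,165:470]; print('changed px',[(x+165,y+140) for y,x in np.argwhere(cv2.medianBlur(d,3)>60)][:20])
d0=cv2.absdiff(a,np.load('top0.npy')).max(2)[140:345,165:300]; ys,xs=np.where(cv2.medianBlur(d0,3)>60); print('bench vs start', len(xs), sorted(set((int(x+165)//20*20,int(y+140)//20*20) for x,y in zip(xs,ys))))
```

```text
[ 0.05720612 -0.53673464 -0.14345464]
jar [0.014  0.1448 0.116 ]
jar [0.0093 0.0747 0.116 ]
jar [ 0.0105 -0.0017  0.116 ]
changed px [(np.int64(414), np.int64(343)), (np.int64(415), np.int64(343)), (np.int64(413), np.int64(344)), (np.int64(414), np.int64(344)), (np.int64(415), np.int64(344))]
bench vs start 1409 [(200, 280), (200, 300), (220, 200), (220, 220), (220, 240), (220, 260), (220, 280), (220, 300), (240, 200), (240, 220), (240, 240), (240, 260), (260, 260), (260, 280), (280, 260), (280, 280)]
```

```bash
python3 -c "
from bench import bot
print(bot.close_job())"
```

```text
the job is handed in; nothing more can be done
None
```

The job is handed in after about 65 s: the bottle stands on the bench, three jars are clamped on the platform, the dial is at six clicks, and the button was pressed and released; the knob being fully home is inferred from the gap between the bars (about 63.5 mm) and the grip slipping at its stop, and the judge returned no verdict.

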